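# Close up the engraver's tool chest

## Robot

A 6-joint arm with a two-finger parallel gripper is mounted at the origin on the work surface. World frame = base frame: x ahead of the robot, y to its left, z up, the work surface at z = 0. Lengths are in m, angles in degrees, forces in N, time in s.
With the tool pointing down it reaches from about 0.275 to 0.825 m from the base axis. Payload 4.9 kg.
Tool frame: the origin (TCP) lies between the finger pads; the fingertips stand 19 mm ahead of it and the grasp point (between the pads) is the TCP; z points along the fingers, y is the direction in which the jaws open and shut (so a half turn about z gives the same grasp; the last joint's range is limited). The gripper opens to 85 mm and grips with 20 to 120 N. Pads are 22 mm wide; open, the fingers measure 114 mm over their backs; the gripper's body (76 mm by 85 mm) begins 54 mm behind the grasp point. The pads swing forward as they close: fully open they stand 13 mm farther back than shut.
Start: joints at [-71.574, 18.69, -11.035, 60.275, 0, 82.311], TCP at [0.242, -0.494, 0.217] pointing down, gripper open.
Joint ranges: [-152.03, 152.03], [-55.5, 102.48], [-74.3, 77.21], [-110.64, 120.58], [-84.22, 78.4], [-180, 180]. Speed limits (degrees/s): [147.25, 147.25, 180, 180, 180, 180].

## Interface

Orientations are given as a 3x3 rotation matrix whose columns are the frame's x, y, z axes.
In Python, from cell import status, viewer, ticket gives the robot as it stands.
- The arm moves only by the tool play_rows, never from a script. Its argument "increments" is a list of rows, each a list of 3 entries, a list of its own where there are three numbers: the gripper's target within -1 to 1 (fully open at 1, half-way at 0, shut at -1), then the shift along the tool's x, y, z in cm, then the turn about the tool's z in degrees. In form: [[gripper, [x, y, z], turn], ...]. A call has 1 to 5 rows; each row is the pose to reach, as a shift and turn from the pose measured when the call began, along the tool's axes at that moment; what a row does not reach only later rows make up. A row lasts 1/10 s, in which the tool goes at most 50 mm and 8.59 degrees, less where a joint would pass 70% of its speed; a pose out of reach is approached as far as the arm can. A call with a gripper value outside its range is refused whole. The fingers move at their own pace and stop on an object; "newtons" is the grip in N (left out, the last holds). Time passes only in rows, so rows that repeat a pose let the fingers close. It gives the time, the measured TCP pose, the force and the opening at its end, in the units of the state.
- status.read_state(): the state, without advancing time (a new reading comes with each control period).
- viewer.get_image(name): name is "side" or "top"; returns (picture, depth): 384x512x3 uint8, red, green, blue; 384x512 float32, m along the optical axis (not along the pixel's ray), 0 where there is no reading.
- viewer.camera_info(name): a dict with "camera_matrix" (3x3 intrinsics, pixels), "extrinsics" (4x4, takes a point from camera to world coordinates). Camera axes: x right, y up, looking along -z (the intrinsics and any distortion apply to the point x, -y, -z); pixel columns grow to the right and rows downward; lengths in m; the calibration is good to about 2 mm. A picture is of the moment at which its call begins. camera_info takes no time and is no camera call.
- ticket.finish_job(): hands the job in, once; it reports no verdict.
The state is a dict: "time_s": time; "joints": joint angles; "joint_vel": joint speeds; "tau": joint torques, N m; "ee_pos": TCP position; "tcp_rot": TCP orientation; "force": force on the tool from outside, world axes, zero at the start; "wrist_torque": the same for the moment, N m; "grip_width": opening from 0.0 (shut) to 1.0 (fully open).
Only numpy, scipy, OpenCV 4.12 (cv2) and the standard library are available. Lean on these libraries where they do the work, as an engineer would, in place of code of your own. Each camera call takes 0.05 s, during which the arm holds its last target.

## Task

Close up the little wooden tool chest on the engraver's bench with the fingertips: first push both open drawers fully home, flush with the chest, and only then tip the raised lid over from behind and press it fully shut, so that its front lip comes down over the drawers. Push gently, without banging or forcing anything; pick nothing up, leave the other tools on the bench where they are, and finish with the hand clear.

Things in the scene. Friction and masses are not known exactly. Their poses are not given: they have to be found in the camera images.
- chest: Dark wooden chest fixed to the bench, 140 mm deep (x), 250 wide (y), 80 high without lid. Origin: centre of its underside, at bench height z = 0. Its x points from its front (drawer side, x = -70 mm) to its back (hinge side, +70), y to its left, z up. Turned up to 20 degrees either way. Its top 20 mm is a shallow open till. The bench is free for 60 mm behind it.
- drawer_left (a joint): Sliding of the left (+y) drawer, in metres: 0 = fully home, its front flush with the chest's front face; grows as it comes out towards the chest's -x (at most 0.07). Starts about 0.025 to 0.05. Slides with about 1 to 2 N of friction, no spring, and stops firmly at 0.
- drawer_right (a joint): The same for the right (-y) drawer, opened by its own amount.
- drawer_left_front (a point): Centre of the left drawer's front face, 33.5 mm above the bench; moves with it; axes as the chest's. The front is a flat plate 110 mm wide, from 7 to 58 mm above the bench. A brass knob 14 mm in diameter stands out 12 mm from its middle, 26 mm above the bench; above 33 mm the face is flat.
- drawer_right_front (a point): The same point of the right drawer. The two are 121 mm apart across the chest, 60.5 mm either side of its middle.
- lid (a joint): Angle of the lid, rad: 0 = shut flat on the chest, grows as it opens upward and back; about 1.57 = upright. Starts about 1.4 to 1.75. The hinge is stiff: the lid stays where it is left, and needs 2 to 6 N at its free edge to swing. It stops hard at 0, so bring it down slowly at the end.
- lid_hinge (a point): Middle of the hinge line, on the chest's top back edge: 70 mm behind the chest's centre, 80 mm above the bench. The hinge runs along the chest's y. Its axes turn with the lid and equal the chest's when shut.
- lid_edge (a point): Middle of the lid's free edge, on its outer face (on top when shut, at the back when raised). The lid is a board 10 mm thick, 250 wide, reaching 150 from the hinge; its outer face lies 10 mm outside the hinge line. At the free edge a lip 6 mm thick reaches 28 mm past its inner face (towards the robot when raised) and covers the drawers' tops when shut.
- awl: Bystander: short awl standing on its round wooden handle, point up, 46 mm in diameter, 93 mm high, some 150 mm in front of the chest's front face, about midway across. Origin under its centre.
- cork: Bystander: cork standing upright, 24 mm in diameter, 44 high, beside the chest on its right. Origin under its centre.
- jar: Bystander: amber glass jar, 56 mm in diameter, 75 high, beside the chest on its left. Origin under its centre.
- bur_block: Bystander: white block 90 x 60 x 28 mm holding upright burs, 62 mm high in all, on the left of the bench. Origin under its centre.
- brass_plate: Bystander: brass plate 120 x 150 x 5 mm lying on the right of the bench. Origin under its centre.
- pliers: Bystander: blue-handled pliers, about 140 mm long, lying on the right of the bench. Origin near their middle.
- hammer: Bystander: small hammer 220 mm long lying along y near the far edge of the bench, well behind the chest. Origin at its middle.

How it is judged:
By the outcome, as a careful person would: the job done as asked, in the order asked, and still so for the second after the job is handed in, with the robot touching nothing.
It also fails if it takes over 67 s, if anything falls off the work surface, if the arm or the gripper's body presses on something with over 40 N, if the wrist force passes 120 N, or if a joint passes its speed limit or range.

## Working session

There is one attempt and no reset: what is moved stays moved. The work goes in short steps, Python scripts to look and compute and a tool call to move; the robot and the scene stay as the last step left them, time stands still between calls to the robot, and variables do not carry over. Pictures are saved under pics/ and viewed, and the job is handed in when it is done.

Besides the shell and the picture viewer there is one more tool, called by a JSON object that holds its "name" and its "arguments". play_rows: Moves the arm, as the interface text tells. Its arguments: {"type":"object","properties":{"increments":{"type":"array","items":{"type":"array"}},"newtons":{"type":"number"}},"required":["increments"]}

```bash
ls; mkdir -p pics; cat > h.py <<'E'
import sys
sys.path.insert(0,'.')
import numpy as np, cv2
from cell import status, viewer, ticket
def snap(n,f):
    im,d=viewer.get_image(n); cv2.imwrite(f'pics/{f}.png',im[:,:,::-1]); np.save(f'pics/{f}.npy',d); return im,d
def crop(f,r0,r1,c0,c1,k,out):
    im=cv2.imread(f'pics/{f}.png')[r0:r1,c0:c1]; cv2.imwrite(f'pics/{out}.png',cv2.resize(im,None,fx=k,fy=k,interpolation=cv2.INTER_CUBIC))
def w(n,d,u,v):
    i=viewer.camera_info(n);K=np.array(i['camera_matrix']);T=np.array(i['extrinsics'])
    u=np.asarray(u,float);v=np.asarray(v,float)
    z=d[np.round(v).astype(int),np.round(u).astype(int)]
    p=np.stack([(u-K[0,2])/K[0,0]*z,-(v-K[1,2])/K[1,1]*z,-z],-1)
    return p@T[:3,:3].T+T[:3,3]
def st():
    s=status.read_state();print('t',s['time_s'],'p',np.round(s['ee_pos'],4),'F',np.round(s['force'],1),'g',s['grip_width'],'j',np.round(s['joints'],1));print(np.round(s['tcp_rot'],3));return s
E
python3 - <<'E'
from h import *
st()
for n in('side','top'):
    snap(n,n+'0'); print(viewer.camera_info(n))
E
```

```text
pics
t 0.0 p [ 0.2419 -0.4933  0.2158] F [-0.1 -0.3 -0.7] g 0.9973454462636179 j [-71.6  18.7 -11.1  60.3   0.   82.3]
[[ 0.898  0.44  -0.001]
 [ 0.44  -0.898  0.002]
 [ 0.    -0.002 -1.   ]]
{'camera_matrix': array([[369.48149899,   0.        , 257.70531512],
       [  0.        , 369.48149899, 191.21083381],
       [  0.        ,   0.        ,   1.        ]]), 'extrinsics': array([[-0.89507535,  0.24569073, -0.37212388,  0.07270121],
       [-0.44546998, -0.5299482 ,  0.72160335,  0.97299537],
       [-0.01991513,  0.81165939,  0.58379142,  0.8951187 ],
       [ 0.        ,  0.        ,  0.        ,  1.        ]])}
{'camera_matrix': array([[436.32780465,   0.        , 250.03277651],
       [  0.        , 436.32780465, 192.95678217],
       [  0.        ,   0.        ,   1.        ]]), 'extrinsics': array([[-0.02747593,  0.98374616, -0.17745017,  0.35974075],
       [-0.99959064, -0.0284553 , -0.00297607, -0.01673984],
       [-0.0079771 ,  0.17729576,  0.98412529,  1.39137215],
       [ 0.        ,  0.        ,  0.        ,  1.        ]])}
```

View pics/side0.png

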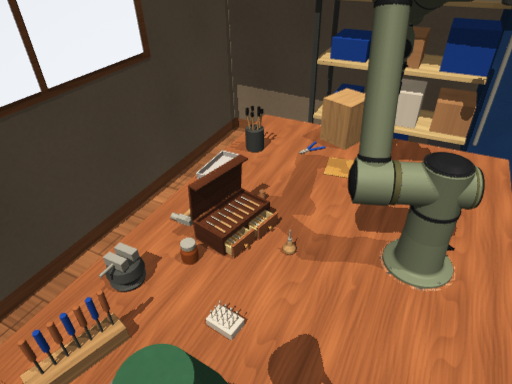

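View pics/top0.png

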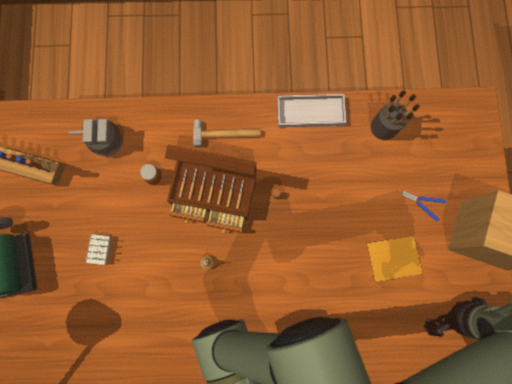

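```bash
python3 - <<'E'
from h import *
crop('top0',60,240,130,370,3.3,'top0c'); crop('side0',60,260,120,360,3.3,'side0c')
E
```

```text
(no output)
```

View pics/top0c.png

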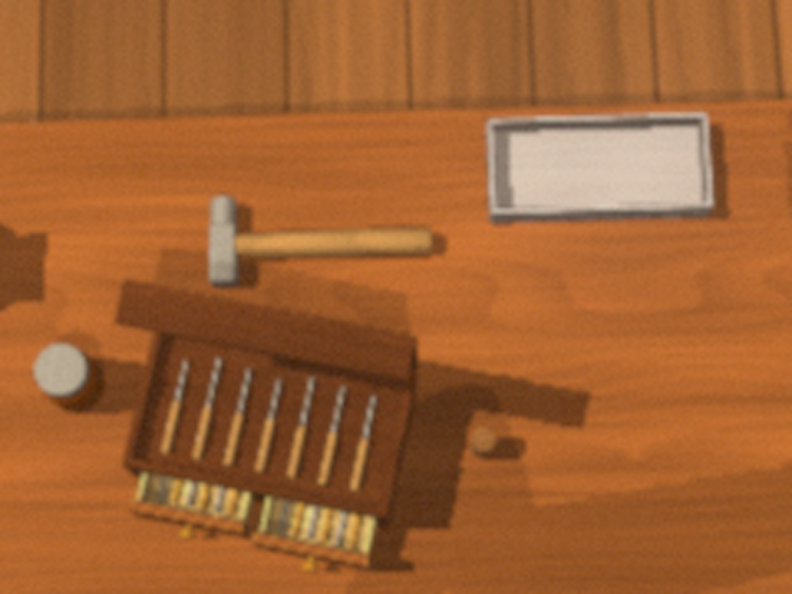

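View pics/side0c.png

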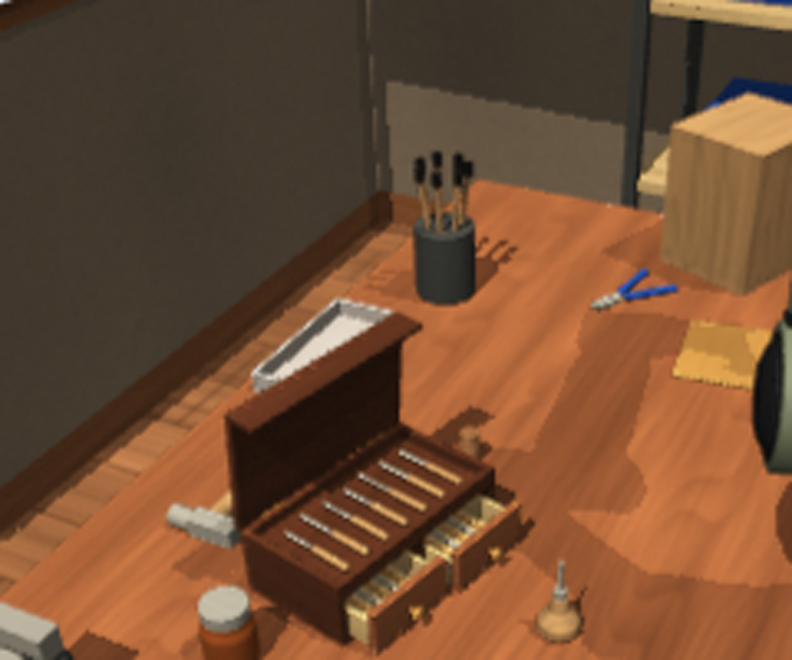

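```bash
python3 - <<'E'
from h import *
d=np.load('pics/top0.npy'); f=lambda pts:w('top',d,[130+p[0]/3.3 for p in pts],[60+p[1]/3.3 for p in pts])
names=['FLc','FRc','RR','Lid L top front','lid L top back','lid R top front','lid R topback','dL L','dL R','dR L','dR R','awl','cork','jar','hammerhead','handle end']
pts=[(132,464),(384,510),(408,395),(120,318),(128,286),(410,378),(412,345),(138,513),(242,534),(257,545),(370,562),(257,665),(484,440),(60,368),(223,245),(425,240)]
for n,p in zip(names,f(pts)): print(n,np.round(p,3))
uu,vv=np.meshgrid(np.arange(160,265),np.arange(140,240))
P=w('top',d,uu.ravel(),vv.ravel())
m=(P[:,2]>.074)&(P[:,2]<.086)
r=cv2.minAreaRect((P[m][:,:2]*1000).astype(np.float32));print(m.sum(),r,cv2.boxPoints(r))
m=(P[:,2]>.15); 
r=cv2.minAreaRect((P[m][:,:2]*1000).astype(np.float32));print('lid',m.sum(),r,cv2.boxPoints(r),P[m][:,2].max())
m=(P[:,2]>.052)&(P[:,2]<.064)
r=cv2.minAreaRect((P[m][:,:2]*1000).astype(np.float32));print('dr',m.sum(),r,cv2.boxPoints(r))
d=np.load('pics/side0.npy')
uu,vv=np.meshgrid(np.arange(170,290),np.arange(140,260))
P=w('side',d,uu.ravel(),vv.ravel())
np.save('pics/Ps.npy',P)
m=(P[:,2]>.15)&(P[:,0]>.4); print(m.sum(),P[m].min(0),P[m].max(0))
E
```

```text
FLc [0.582 0.234 0.066]
FRc [0.53  0.    0.082]
RR [ 0.638 -0.025  0.078]
Lid L top front [0.68  0.215 0.224]
lid L top back [0.704 0.207 0.235]
lid R top front [ 0.653 -0.027  0.084]
lid R topback [ 0.647 -0.029  0.232]
dL L [0.54  0.235 0.03 ]
dL R [0.521 0.139 0.004]
dR L [0.509 0.124 0.012]
dR R [0.489 0.016 0.016]
awl [0.393 0.121 0.056]
cork [ 0.599 -0.096  0.043]
jar [0.674 0.301 0.076]
hammerhead [0.806 0.153 0.025]
handle end [ 0.807 -0.047  0.019]
629 ((621.0260009765625, 104.29656982421875), (250.3924560546875, 139.662109375), 76.92544555664062) [[524.6835    -1.857048]
 [660.7251   -33.451225]
 [717.3685   210.4502  ]
 [581.3269   242.04437 ]]
lid 1301 ((585.0911865234375, 31.679000854492188), (419.8170166015625, 190.42672729492188), 36.52501678466797) [[ 359.74078   -16.739845]
 [ 473.07782  -169.7662  ]
 [ 810.4416     80.09785 ]
 [ 697.10455   233.1242  ]] 1.3913721547011633
dr 890 ((597.6790161132812, 106.03192138671875), (243.62123107910156, 181.9095916748047), 77.11644744873047) [[481.85382    7.568077]
 [659.1839   -32.992363]
 [713.5042   204.49576 ]
 [536.17413  245.05621 ]]
1139 [ 0.62209301 -0.02946601  0.15000968] [0.72075455 0.22469587 0.23265482]
```

```bash
cat >> h.py <<'E'
YAW=np.deg2rad(-13.07); C=np.array([.621,.1043,0]); R=np.array([[np.cos(YAW),-np.sin(YAW),0],[np.sin(YAW),np.cos(YAW),0],[0,0,1]])
toc=lambda P:(np.asarray(P)-C)@R
tow=lambda P:np.asarray(P)@R.T+C
def cloud(n,f):
    d=np.load(f'pics/{f}.npy'); vv,uu=np.mgrid[130:270,150:300]; uu=uu.ravel();vv=vv.ravel(); ok=d[vv,uu]>0
    return toc(w(n,d,uu[ok],vv[ok]))
E
cat > chk.py <<'E'
from h import *
def report(f,n):
    P=cloud(n,f)
    print(n,f)
    if n=='top':
        m=(P[:,2]>.074)&(P[:,2]<.086)&(abs(P[:,0])<.08)&(abs(P[:,1])<.14)
        print(' rim pct',np.round(np.percentile(P[m],[1,50,99],axis=0),3).tolist())
    for s,nm in((1,'L'),(-1,'R')):
        q=P[(abs(P[:,1]-s*.0605)<.045)&(P[:,2]>.036)&(P[:,2]<.064)&(P[:,0]<-.05)&(P[:,0]>-.16)]
        if len(q): print(' drawer',nm,'front x pct',np.round(np.percentile(q[:,0],[1,3,10,50]),4),len(q))
    m=(P[:,2]>.1)&(P[:,2]<.26)&(P[:,0]>-.09)&(P[:,0]<.15)&(abs(P[:,1])<.13)
    q=P[m]
    if len(q):
        for a,b in ((.1,.13),(.13,.16),(.16,.19),(.19,.205),(.205,.22),(.22,.26)):
            k=(q[:,2]>a)&(q[:,2]<b)
            if k.any(): print('  lid z',a,k.sum(),np.round(np.percentile(q[k][:,0],[2,25,50,75,98]),3),np.round(np.percentile(q[k][:,2],[50,98]),3))
    return P
if __name__=='__main__':
    for a in sys.argv[1:]:
        n,f=a.split(':'); report(f,n)
E
python3 chk.py top:top0 side:side0
python3 - <<'E'
from h import *
for n,f in(('awl',(.393,.121,0)),('cork',(.599,-.096,0)),('jar',(.674,.301,0)),('hh',(.806,.153,0))):print(n,np.round(toc(f),3))
E
```

```text
top top0
 rim pct [[-0.069, -0.125, 0.074], [-0.034, -0.001, 0.078], [0.061, 0.125, 0.085]]
 drawer L front x pct [-0.1068 -0.1067 -0.1065 -0.1013] 136
 drawer R front x pct [-0.1139 -0.1138 -0.1136 -0.1083] 135
  lid z 0.1 2 [0.067 0.068 0.068 0.069 0.069] [0.115 0.117]
  lid z 0.13 5 [0.065 0.066 0.067 0.067 0.067] [0.146 0.157]
  lid z 0.16 3 [0.062 0.064 0.066 0.067 0.067] [0.177 0.185]
  lid z 0.19 1 [0.066 0.066 0.066 0.066 0.066] [0.2 0.2]
  lid z 0.205 3 [0.03  0.03  0.031 0.048 0.063] [0.219 0.22 ]
  lid z 0.22 1252 [0.03  0.038 0.048 0.057 0.066] [0.228 0.233]
side side0
 drawer L front x pct [-0.1097 -0.1094 -0.1085 -0.1058] 168
 drawer R front x pct [-0.116  -0.1158 -0.115  -0.1126] 147
  lid z 0.1 325 [0.064 0.066 0.067 0.068 0.071] [0.115 0.129]
  lid z 0.13 350 [0.061 0.063 0.064 0.066 0.069] [0.145 0.16 ]
  lid z 0.16 361 [0.059 0.061 0.062 0.063 0.066] [0.176 0.19 ]
  lid z 0.19 46 [0.056 0.059 0.06  0.061 0.064] [0.192 0.203]
  lid z 0.205 17 [0.03  0.032 0.058 0.061 0.068] [0.211 0.22 ]
  lid z 0.22 570 [0.028 0.034 0.044 0.055 0.066] [0.227 0.231]
awl [-0.226 -0.035  0.   ]
cork [ 0.024 -0.2    0.   ]
jar [0.007 0.204 0.   ]
hh [0.169 0.089 0.   ]
```

```bash
cat >> h.py <<'E'
def plan(*tg):
    s=st(); Rt=np.array(s['tcp_rot']); p=np.array(s['ee_pos'])
    yaw=np.degrees(np.arctan2(Rt[1,0],Rt[0,0])); dt=-(np.degrees(YAW)+180-yaw+180)%360
    dt=-(((np.degrees(YAW)+180-yaw)+180)%360-180)
    print('chest frame tcp',np.round(toc(p),4),'turn needed',round(dt,2))
    for t in tg:
        print(t,'-> tool cm',np.round((tow(t)-p)@Rt*100,2))
E
python3 - <<'E'
from h import *
plan((-.155,-.0605,.2),(-.155,.0605,.2))
E
```

```text
t 0.1 p [ 0.242  -0.4933  0.2159] F [0.4 0.  0.6] g 0.9968371859944097 j [-71.6  18.7 -11.1  60.3   0.   82.3]
[[ 0.898  0.44  -0.   ]
 [ 0.44  -0.898  0.002]
 [ 0.    -0.002 -1.   ]]
chest frame tcp [-0.2341 -0.6678  0.2159] turn needed -140.81
(-0.155, -0.0605, 0.2) -> tool cm [ 44.5  -42.07   1.66]
(-0.155, 0.0605, 0.2) -> tool cm [ 52.15 -51.45   1.68]
```

{"name": "play_rows", "arguments": {"increments": [[-1,[3.5,-3.3,0],-8],[-1,[7,-6.6,0],-16],[-1,[10.5,-9.9,0],-24],[-1,[14,-13.2,0],-32],[-1,[17.5,-16.5,0],-40]]}}

```text
time_s: 0.6
ee_pos: [0.3265, -0.2662, 0.2159]
tcp_rot: [[0.4, 0.916, -0.001], [0.916, -0.4, 0.002], [0.002, -0.001, -1.0]]
force: [1.0, 0.7, 0.4]
grip_width: 0.14
```

```bash
python3 -c "
from h import *
plan((-.155,-.0605,.2))"
```

```text
t 0.6 p [ 0.3265 -0.2662  0.2159] F [1.  0.7 0.4] g 0.14038010574253354 j [-49.3   5.1 -28.6  56.4   0.   64.3]
[[ 0.4    0.916 -0.001]
 [ 0.916 -0.4    0.002]
 [ 0.002 -0.001 -1.   ]]
chest frame tcp [-0.2031 -0.4275  0.2159] turn needed -100.53
(-0.155, -0.0605, 0.2) -> tool cm [36.96 -1.98  1.65]
```

{"name": "play_rows", "arguments": {"increments": [[-1,[4.5,-0.2,0.3],-8],[-1,[9,-0.5,0.6],-16],[-1,[13.5,-0.7,0.9],-24],[-1,[18,-1,1.2],-32],[-1,[22.5,-1.2,1.6],-40]]}}

```text
time_s: 1.1
ee_pos: [0.4057, -0.0533, 0.2002]
tcp_rot: [[-0.288, 0.958, -0.0], [0.958, 0.288, 0.002], [0.002, 0.0, -1.0]]
force: [1.1, -0.2, 2.2]
grip_width: 0.001
```

```bash
python3 -c "
from h import *
plan((-.155,-.0605,.2))"
```

```text
t 1.1 p [ 0.4057 -0.0533  0.2002] F [ 1.1 -0.2  2.2] g 0.001234154070653306 j [-17.9   4.5 -31.7  53.9   0.1  55.4]
[[-0.288  0.958 -0.   ]
 [ 0.958  0.288  0.002]
 [ 0.002  0.    -1.   ]]
chest frame tcp [-0.1741 -0.2022  0.2002] turn needed -60.21
(-0.155, -0.0605, 0.2) -> tool cm [11.35  8.7   0.04]
```

{"name": "play_rows", "arguments": {"increments": [[-1,[2.3,1.7,0],-8],[-1,[4.5,3.5,0],-16],[-1,[6.8,5.2,0],-24],[-1,[9.1,7,0],-32],[-1,[11.35,8.7,0],-40]]}}

```text
time_s: 1.6
ee_pos: [0.4564, 0.0817, 0.2001]
tcp_rot: [[-0.839, 0.544, -0.001], [0.544, 0.839, 0.002], [0.002, 0.001, -1.0]]
force: [1.5, -0.0, -0.6]
grip_width: -0.005
```

```bash
python3 -c "
from h import *
plan((-.155,-.0605,.2),(-.155,-.0605,.058))"
```

```text
t 1.6 p [0.4564 0.0817 0.2001] F [ 1.5 -0.  -0.6] g -0.005247554898559898 j [  0.9  10.3 -24.8  54.9   0.1  33.9]
[[-0.839  0.544 -0.001]
 [ 0.544  0.839  0.002]
 [ 0.002  0.001 -1.   ]]
chest frame tcp [-0.1553 -0.0592  0.2001] turn needed -19.86
(-0.155, -0.0605, 0.2) -> tool cm [-0.07 -0.11  0.01]
(-0.155, -0.0605, 0.058) -> tool cm [-0.09 -0.12 14.21]
```

{"name": "play_rows", "arguments": {"increments": [[-1,[0,-0.1,3.5],-8],[-1,[0,-0.1,7],-16],[-1,[0,-0.1,10.5],-20],[-1,[0,-0.1,13],-20],[-1,[0,-0.1,14],-20]]}}

```text
time_s: 2.1
ee_pos: [0.4534, 0.0811, 0.0577]
tcp_rot: [[-0.975, 0.224, -0.006], [0.224, 0.975, 0.002], [0.006, 0.0, -1.0]]
force: [-0.5, 0.1, -0.1]
grip_width: -0.0
```

```bash
python3 -c "
from h import *
plan((-.128,-.0605,.06),(-.081,-.0605,.06))
snap('side','side1');crop('side1',130,270,170,330,5,'side1c')"
```

```text
t 2.1 p [0.4534 0.0811 0.0577] F [-0.5  0.1 -0.1] g -0.0004038438544392727 j [  0.9  20.1 -35.9  34.2   0.1  13.8]
[[-0.975  0.224 -0.006]
 [ 0.224  0.975  0.002]
 [ 0.006  0.    -1.   ]]
chest frame tcp [-0.158  -0.0605  0.0577] turn needed 0.15
(-0.128, -0.0605, 0.06) -> tool cm [-3.   -0.01 -0.25]
(-0.081, -0.0605, 0.06) -> tool cm [-7.7  -0.02 -0.28]
```

View pics/side1c.png

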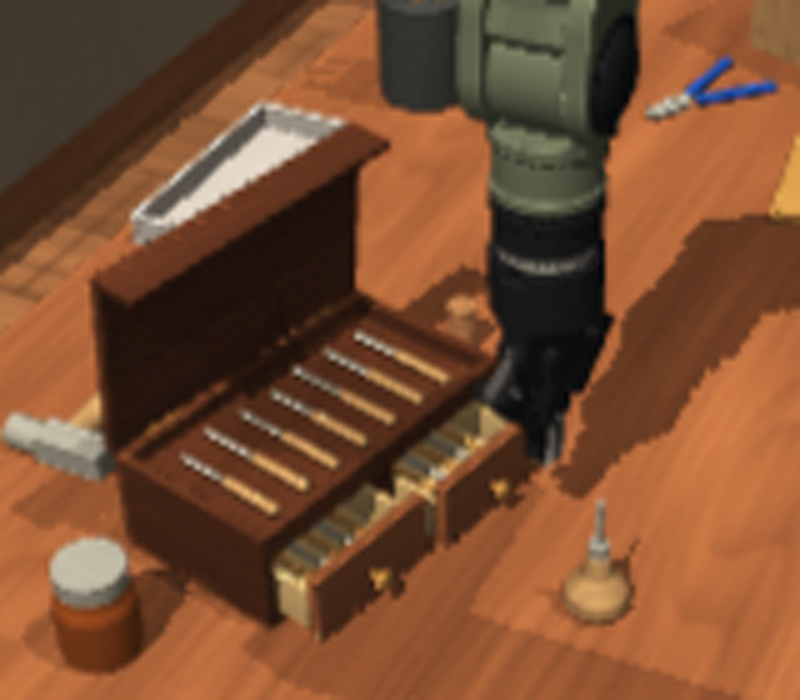

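```bash
python3 - <<'E'
from h import *
i=viewer.camera_info('side');K=i['camera_matrix'];T=np.linalg.inv(i['extrinsics'])
def pr(P):
    c=T[:3,:3]@np.array(P)+T[:3,3]; return np.round([(K[0,0]*c[0]/-c[2]+K[0,2]-170)*5,(-K[1,1]*c[1]/-c[2]+K[1,2]-130)*5])
print('tip',pr((.4534,.0811,.0387)),'tcp',pr((.4534,.0811,.0577)),'knob',pr(tow((-.127,-.0605,.026))))
d=np.load('pics/side1.npy')
for x,y in((545,455),(550,440),(540,420),(545,400),(550,460),(552,465),(500,487)):
    p=w('side',d,[170+x/5],[130+y/5])[0];print(x,y,np.round(p,3),np.round(toc(p),3))
E
```

```text
tip [544. 491.] tcp [545. 471.] knob [509. 487.]
545 455 [0.449 0.091 0.081] [-0.165 -0.052  0.081]
550 440 [0.446 0.091 0.096] [-0.168 -0.052  0.096]
540 420 [0.449 0.1   0.118] [-0.166 -0.043  0.118]
545 400 [0.444 0.104 0.14 ] [-0.172 -0.04   0.14 ]
550 460 [0.446 0.09  0.077] [-0.167 -0.053  0.077]
552 465 [0.477 0.012 0.   ] [-0.119 -0.123  0.   ]
500 487 [0.488 0.08  0.029] [-0.124 -0.054  0.029]
```

```bash
python3 - <<'E'
from h import *
st()
snap('side','side2');snap('top','top2');crop('side2',195,245,255,305,12,'side2c')
d=np.load('pics/side2.npy')
for v in range(214,232):
  print(v,[tuple(np.round(toc(w('side',d,[u],[v])[0])*1000).astype(int)) for u in (272,275,278,280)])
E
```

```text
t 2.15 p [0.4535 0.0811 0.0575] F [-0.7 -0.5 -1.3] g -0.0020083945274947715 j [  0.9  20.2 -35.9  34.2   0.1  13.8]
[[-0.975  0.224 -0.006]
 [ 0.224  0.975  0.002]
 [ 0.006  0.    -1.   ]]
214 [(np.int64(-162), np.int64(-15), np.int64(134)), (np.int64(-167), np.int64(-25), np.int64(130)), (np.int64(-166), np.int64(-43), np.int64(118)), (np.int64(-169), np.int64(-50), np.int64(115))]
215 [(np.int64(-109), np.int64(-84), np.int64(58)), (np.int64(-168), np.int64(-24), np.int64(127)), (np.int64(-163), np.int64(-47), np.int64(110)), (np.int64(-168), np.int64(-52), np.int64(109))]
216 [(np.int64(-113), np.int64(-80), np.int64(58)), (np.int64(-167), np.int64(-26), np.int64(121)), (np.int64(-164), np.int64(-46), np.int64(106)), (np.int64(-167), np.int64(-54), np.int64(103))]
217 [(np.int64(-115), np.int64(-77), np.int64(57)), (np.int64(-155), np.int64(-42), np.int64(100)), (np.int64(-164), np.int64(-47), np.int64(101)), (np.int64(-169), np.int64(-50), np.int64(102))]
218 [(np.int64(-115), np.int64(-77), np.int64(52)), (np.int64(-152), np.int64(-45), np.int64(92)), (np.int64(-164), np.int64(-
[... 1879 characters left out ...]
np.int64(-92), np.int64(-4)), (np.int64(-128), np.int64(-97), np.int64(-2)), (np.int64(-133), np.int64(-101), np.int64(-2))]
229 [(np.int64(-113), np.int64(-79), np.int64(-2)), (np.int64(-124), np.int64(-83), np.int64(1)), (np.int64(-127), np.int64(-97), np.int64(-7)), (np.int64(-137), np.int64(-97), np.int64(-1))]
230 [(np.int64(-117), np.int64(-74), np.int64(-2)), (np.int64(-125), np.int64(-82), np.int64(-2)), (np.int64(-132), np.int64(-91), np.int64(-5)), (np.int64(-139), np.int64(-94), np.int64(-3))]
231 [(np.int64(-120), np.int64(-70), np.int64(-2)), (np.int64(-129), np.int64(-76), np.int64(-1)), (np.int64(-139), np.int64(-81), np.int64(1)), (np.int64(-144), np.int64(-87), np.int64(0))]
```

View pics/side2c.png

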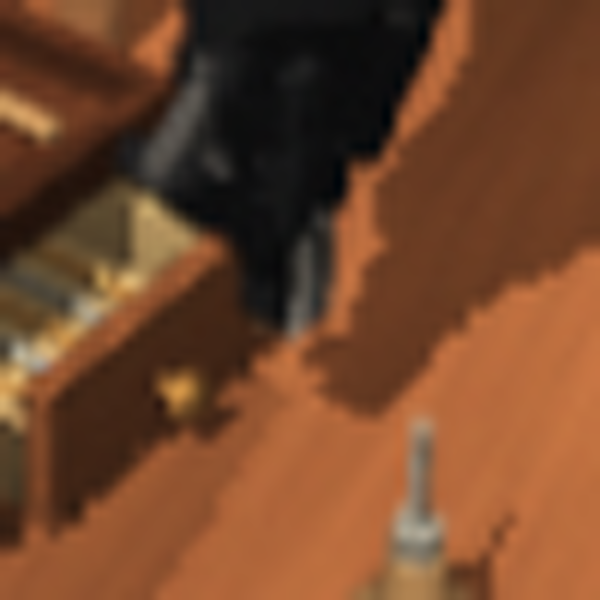

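View pics/top2.png

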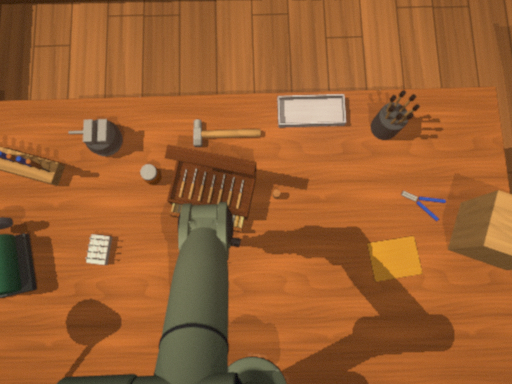

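{"name": "play_rows", "arguments": {"increments": [[-1,[0,0,0.5],0],[-1,[0,0,1],0],[-1,[0,0,1.5],0],[-1,[0,0,1.5],0]]}}

```text
time_s: 2.65
ee_pos: [0.4553, 0.0811, 0.0449]
tcp_rot: [[-0.975, 0.224, -0.002], [0.224, 0.975, 0.002], [0.003, 0.001, -1.0]]
force: [0.4, 0.4, 0.4]
grip_width: 0.001
```

```bash
python3 - <<'E'
from h import *
plan()
snap('side','side3');crop('side3',160,245,240,310,8,'side3c')
d=np.load('pics/side3.npy')
for v in range(212,234):
  print(v,[np.round(toc(w('side',d,[u],[v])[0])*1000).astype(int).tolist() for u in (276,278,280)])
E
```

```text
t 2.65 p [0.4553 0.0811 0.0449] F [0.4 0.4 0.4] g 0.0007206851686742689 j [  0.9  21.3 -36.6  32.2   0.1  13.8]
[[-0.975  0.224 -0.002]
 [ 0.224  0.975  0.002]
 [ 0.003  0.001 -1.   ]]
chest frame tcp [-0.1562 -0.0601  0.0449] turn needed 0.13
212 [[-159, -41, 125], [-167, -42, 127], [-170, -49, 125]]
213 [[-152, -51, 110], [-166, -43, 123], [-166, -54, 115]]
214 [[-156, -45, 112], [-166, -43, 118], [-165, -55, 110]]
215 [[-161, -39, 113], [-167, -42, 115], [-167, -54, 107]]
216 [[-167, -31, 117], [-168, -41, 111], [-166, -54, 102]]
217 [[-166, -32, 112], [-165, -45, 103], [-165, -57, 95]]
218 [[-168, -30, 110], [-161, -50, 94], [-165, -57, 91]]
219 [[-167, -32, 104], [-163, -47, 92], [-165, -57, 87]]
220 [[-157, -45, 86], [-162, -50, 85], [-165, -56, 83]]
221 [[-158, -43, 83], [-163, -48, 83], [-166, -56, 79]]
222 [[-158, -44, 78], [-161, -51, 76], [-166, -56, 74]]
223 [[-154, -49, 68], [-163, -48, 73], [-166, -56, 70]]
224 [[-158, -44, 69], [-162, -50, 67], [-163, -59, 62]]
225 [[-114, -103, 1], [-162, -50, 63], [-124, -113, 0]]
226 [[-117, -99, 0], [-123, -103, 1], [-127, -109, -1]]
227 [[-116, -100, -5], [-126, -99, 0], [-129, -107, -3]]
228 [[-122, -92, -2], [-126, -99, -4], [-133, -101, -2]]
229 [[-127, -86, 0], [-130, -93, -3], [-139, -94, 2]]
230 [[-128, -84, -3], [-134, -88, -2], [-139, -93, -2]]
231 [[-133, -77, 0], [-137, -84, -2], [-142, -89, -3]]
232 [[-134, -76, -2], [-139, -81, -4], [-147, -83, -1]]
233 [[-141, -68, 2], [-146, -72, 1], [-151, -77, 1]]
```

View pics/side3c.png

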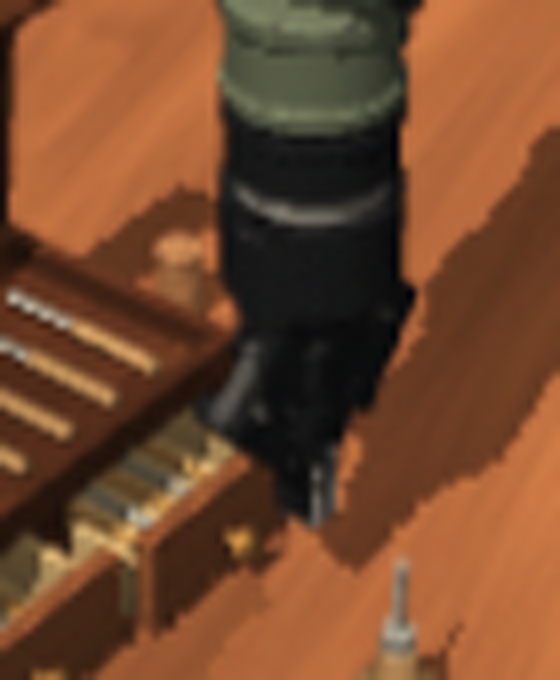

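```bash
python3 - <<'E'
from h import *
d=np.load('pics/side3.npy')
for v in range(176,226,2):
  print(v,[np.round(toc(w('side',d,[u],[v])[0])*1000).astype(int).tolist() for u in (268,272,276,280,284,288)])
E
```

```text
176 [[-139, -25, 267], [-154, -25, 273], [-171, -23, 281], [-177, -36, 277], [-185, -46, 275], [-190, -59, 270]]
178 [[-135, -30, 255], [-157, -22, 269], [-170, -25, 272], [-179, -32, 272], [-189, -40, 272], [-188, -62, 260]]
180 [[-134, -31, 247], [-156, -24, 260], [-169, -26, 264], [-180, -31, 266], [-184, -47, 259], [-188, -63, 252]]
182 [[-128, -38, 233], [-156, -23, 253], [-169, -27, 256], [-177, -36, 255], [-187, -44, 255], [-189, -61, 246]]
184 [[-136, -29, 234], [-156, -23, 246], [-169, -27, 249], [-178, -35, 248], [-185, -46, 246], [-183, -71, 230]]
186 [[-140, -23, 231], [-153, -27, 234], [-165, -32, 236], [-177, -37, 239], [-184, -49, 236], [-191, -60, 233]]
188 [[-140, -24, 223], [-152, -29, 225], [-168, -28, 232], [-179, -34, 234], [-187, -44, 232], [-190, -61, 224]]
190 [[-139, -25, 214], [-155, -24, 222], [-171, -25, 228], [-181, -31, 229], [-190, -41, 227], [-191, -61, 216]]
192 [[-140, -24, 207], [-157, -22, 216], [-171, -24, 221], [-182, -31, 222], [-189, -42, 219], [-191, -61, 209]]
194 [[-140, -23, 200], [-159, -19, 211], [-169, -27, 210], [-182, -31, 214], [-187,
[... 985 characters left out ...]
-49, 125], [-91, -184, -1], [-103, -193, -1]]
214 [[-162, 5, 146], [-167, -10, 140], [-156, -45, 112], [-165, -55, 110], [-101, -169, 4], [-108, -186, -3]]
216 [[-74, -107, 21], [-166, -11, 130], [-167, -31, 117], [-166, -54, 102], [-104, -166, -2], [-115, -177, -4]]
218 [[-106, -66, 55], [-114, -79, 50], [-168, -30, 110], [-165, -57, 91], [-112, -154, 0], [-121, -168, -4]]
220 [[-115, -54, 58], [-113, -79, 41], [-157, -45, 86], [-165, -56, 83], [-119, -145, 0], [-130, -156, -2]]
222 [[-114, -55, 48], [-115, -77, 33], [-158, -44, 78], [-166, -56, 74], [-126, -135, 1], [-137, -145, -1]]
224 [[-111, -58, 35], [-112, -81, 20], [-158, -44, 69], [-163, -59, 62], [-133, -126, 0], [-143, -138, -2]]
```

{"name": "play_rows", "arguments": {"increments": [[-1,[-0.8,0,0.6],0],[-1,[-0.8,0,1.2],0],[-1,[-0.8,0,1.8],0],[-1,[-0.8,0,2.2],0],[-1,[-0.8,0,2.3],0]]}}

```text
time_s: 3.2
ee_pos: [0.4623, 0.0794, 0.0212]
tcp_rot: [[-0.975, 0.224, -0.004], [0.224, 0.975, 0.002], [0.004, 0.001, -1.0]]
force: [-0.3, -0.4, -0.0]
grip_width: -0.004
```

{"name": "play_rows", "arguments": {"increments": [[-1,[0,0,0.2],0],[-1,[0,0,0.4],0],[-1,[0,0,0.5],0],[-1,[0,0,0.5],0]]}}

```text
time_s: 3.6
ee_pos: [0.4623, 0.0794, 0.0162]
tcp_rot: [[-0.975, 0.224, -0.004], [0.224, 0.975, 0.002], [0.004, 0.001, -1.0]]
force: [0.4, -0.0, -0.3]
grip_width: -0.001
```

```bash
python3 - <<'E'
from h import *
plan()
snap('side','side4');crop('side4',160,245,240,310,8,'side4c')
d=np.load('pics/side4.npy')
for v in range(214,234):
  print(v,[np.round(toc(w('side',d,[u],[v])[0])*1000).astype(int).tolist() for u in (272,274,276,278,280)])
E
```

```text
t 3.6 p [0.4623 0.0794 0.0162] F [ 0.4 -0.  -0.3] g -0.0009072949351463542 j [  0.6  24.7 -37.   28.5   0.1  13.6]
[[-0.975  0.224 -0.004]
 [ 0.224  0.975  0.002]
 [ 0.004  0.001 -1.   ]]
chest frame tcp [-0.149  -0.0602  0.0162] turn needed 0.13
214 [[-157, -23, 126], [-159, -30, 123], [-160, -40, 117], [-164, -46, 115], [-160, -62, 103]]
215 [[-152, -29, 116], [-159, -31, 118], [-159, -41, 112], [-164, -46, 111], [-160, -62, 98]]
216 [[-143, -40, 100], [-158, -31, 113], [-160, -41, 107], [-163, -47, 105], [-161, -61, 95]]
217 [[-142, -42, 94], [-150, -43, 97], [-160, -40, 104], [-161, -50, 98], [-159, -65, 87]]
218 [[-140, -44, 86], [-152, -40, 95], [-157, -45, 95], [-165, -45, 99], [-159, -65, 82]]
219 [[-140, -44, 82], [-144, -51, 79], [-157, -44, 91], [-157, -55, 84], [-159, -65, 78]]
220 [[-160, -19, 105], [-151, -41, 85], [-158, -43, 88], [-160, -52, 83], [-159, -65, 74]]
221 [[-160, -19, 100], [-151, -41, 81], [-158, -44, 83], [-159, -53, 78], [-160, -64, 71]]
222 [[-157, -22, 93], [-159, -31, 87], [-157, -45, 77], [-161, -51, 76], [-115, -126, 0]]
223 [[-160, -19, 92], [-160
[... 254 characters left out ...]
, -45, 50], [-150, -43, 57], [-155, -48, 56], [-159, -54, 54], [-128, -108, 1]]
227 [[-140, -44, 46], [-149, -45, 50], [-153, -50, 49], [-156, -58, 46], [-131, -105, -1]]
228 [[-141, -43, 43], [-147, -47, 43], [-152, -51, 43], [-159, -53, 46], [-136, -98, 2]]
229 [[-115, -78, 0], [-147, -47, 39], [-155, -48, 42], [-158, -55, 39], [-138, -95, 0]]
230 [[-118, -74, -1], [-125, -77, 1], [-155, -48, 38], [-156, -58, 31], [-139, -93, -3]]
231 [[-121, -70, -1], [-126, -74, -1], [-134, -76, 1], [-139, -82, 0], [-143, -88, -2]]
232 [[-123, -67, -3], [-129, -71, -2], [-136, -74, -1], [-142, -78, 0], [-148, -82, 1]]
233 [[-129, -60, 1], [-133, -66, -1], [-139, -70, -1], [-145, -74, 0], [-150, -79, -1]]
```

View pics/side4c.png

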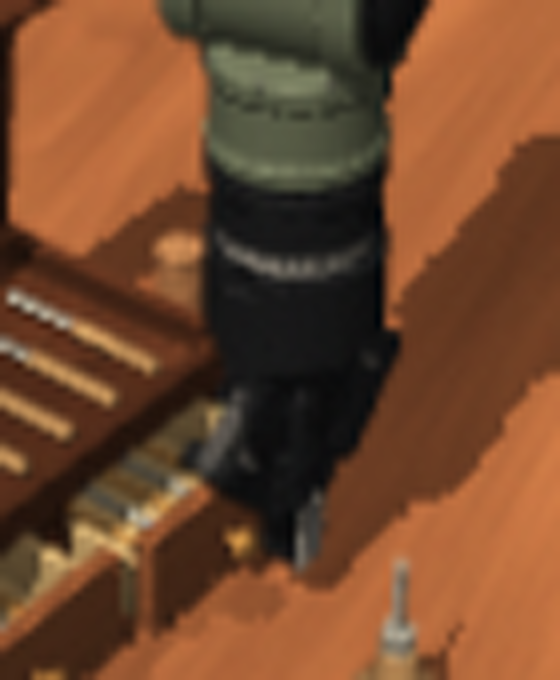

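{"name": "play_rows", "arguments": {"increments": [[-1,[0,0,-0.3],0],[-1,[0,0,-0.6],0],[-1,[-0.6,0,-0.6],0],[-1,[-1.2,0,-0.6],0],[-1,[-1.7,0,-0.6],0]]}}

```text
time_s: 4.15
ee_pos: [0.48, 0.0754, 0.0224]
tcp_rot: [[-0.975, 0.224, -0.003], [0.224, 0.975, 0.002], [0.003, 0.001, -1.0]]
force: [0.4, 0.5, -0.4]
grip_width: 0.001
```

{"name": "play_rows", "arguments": {"increments": [[-1,[-0.3,0,0],0],[-1,[-0.6,0,0],0],[-1,[-0.9,0,0],0],[-1,[-1.2,0,0],0],[-1,[-1.5,0,0],0]]}}

```text
time_s: 4.65
ee_pos: [0.4944, 0.072, 0.0222]
tcp_rot: [[-0.975, 0.224, -0.004], [0.224, 0.975, 0.002], [0.004, 0.001, -1.0]]
force: [-1.7, 0.2, -0.0]
grip_width: -0.002
```

```bash
python3 - <<'E'
from h import *
plan((-.083,-.0605,.022))
snap('side','side5');crop('side5',150,250,200,310,7,'side5c')
E
python3 chk.py side:side5 | head -4
```

```text
t 4.65 p [0.4944 0.072  0.0222] F [-1.7  0.2 -0. ] g -0.0019081409337420956 j [ -0.2  26.5 -32.2  31.4   0.1  12.7]
[[-0.975  0.224 -0.004]
 [ 0.224  0.975  0.002]
 [ 0.004  0.001 -1.   ]]
chest frame tcp [-0.116  -0.0601  0.0222] turn needed 0.13
(-0.083, -0.0605, 0.022) -> tool cm [-3.3  -0.05  0.  ]
side side5
 drawer L front x pct [-0.1096 -0.1091 -0.1082 -0.1055] 171
 drawer R front x pct [-0.1264 -0.1262 -0.1245 -0.1041] 102
  lid z 0.1 329 [0.064 0.066 0.067 0.068 0.071] [0.116 0.129]
```

View pics/side5c.png

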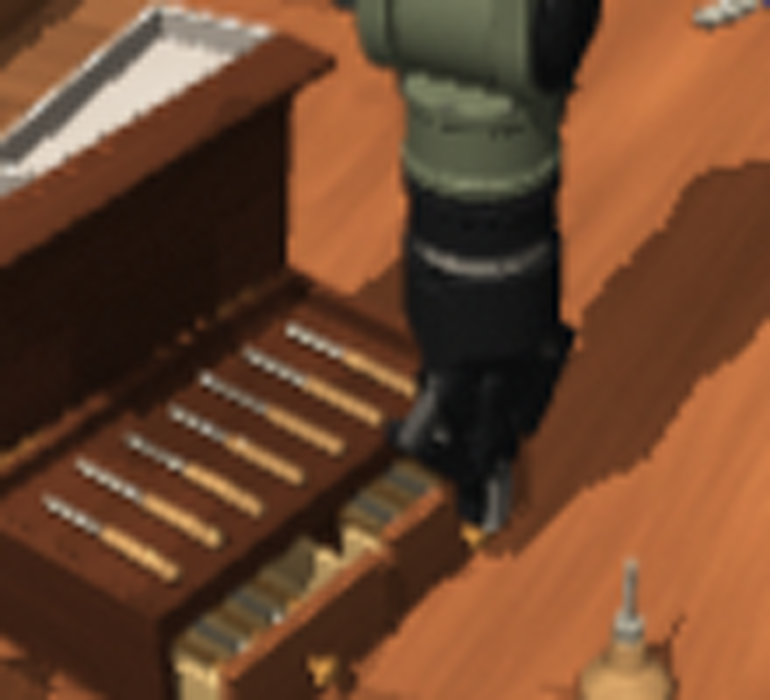

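{"name": "play_rows", "arguments": {"increments": [[-1,[-0.4,0,0],0],[-1,[-0.8,0,0],0],[-1,[-1.2,0,0],0],[-1,[-1.6,0,0],0],[-1,[-2.0,0,0],0]]}}

```text
time_s: 5.2
ee_pos: [0.5149, 0.0673, 0.0221]
tcp_rot: [[-0.975, 0.224, -0.003], [0.224, 0.975, 0.002], [0.003, 0.001, -1.0]]
force: [-2.3, 0.5, -0.9]
grip_width: -0.001
```

{"name": "play_rows", "arguments": {"increments": [[-1,[-0.3,0,0],0],[-1,[-0.6,0,0],0],[-1,[-0.9,0,0],0],[-1,[-1.1,0,0],0],[-1,[-1.2,0,0],0]]}}

```text
time_s: 5.7
ee_pos: [0.5248, 0.0649, 0.0217]
tcp_rot: [[-0.975, 0.224, -0.006], [0.224, 0.975, 0.002], [0.007, 0.001, -1.0]]
force: [-7.0, 1.7, 3.0]
grip_width: -0.001
```

```bash
python3 - <<'E'
from h import *
plan()
E
```

```text
t 5.7 p [0.5248 0.0649 0.0217] F [-7.   1.7  3. ] g -0.0014181569607599244 j [ -1.   29.  -27.7  33.7   0.1  11.9]
[[-0.975  0.224 -0.006]
 [ 0.224  0.975  0.002]
 [ 0.007  0.001 -1.   ]]
chest frame tcp [-0.0848 -0.0601  0.0217] turn needed 0.13
```

{"name": "play_rows", "arguments": {"increments": [[-1,[-0.2,0,0],0],[-1,[-0.3,0,0],0],[-1,[-0.3,0,0],0]]}}

```text
time_s: 6.0
ee_pos: [0.5244, 0.0649, 0.021]
tcp_rot: [[-0.975, 0.223, -0.012], [0.223, 0.975, 0.003], [0.013, 0.001, -1.0]]
force: [-7.8, 1.3, 3.3]
grip_width: 0.003
```

```bash
python3 - <<'E'
from h import *
plan()
snap('side','side6');crop('side6',150,250,200,310,7,'side6c')
E
python3 chk.py side:side6 | head -4
```

```text
t 6.0 p [0.5244 0.0649 0.021 ] F [-7.8  1.3  3.3] g 0.0025186750201692328 j [ -1.1  29.2 -27.4  34.1   0.2  11.8]
[[-0.975  0.223 -0.012]
 [ 0.223  0.975  0.003]
 [ 0.013  0.001 -1.   ]]
chest frame tcp [-0.0852 -0.0602  0.021 ] turn needed 0.16
side side6
 drawer L front x pct [-0.1094 -0.1089 -0.1085 -0.1059] 170
 drawer R front x pct [-0.095  -0.0948 -0.0944 -0.0734] 88
  lid z 0.1 380 [-0.089  0.065  0.067  0.068  0.071] [0.116 0.129]
```

View pics/side6c.png

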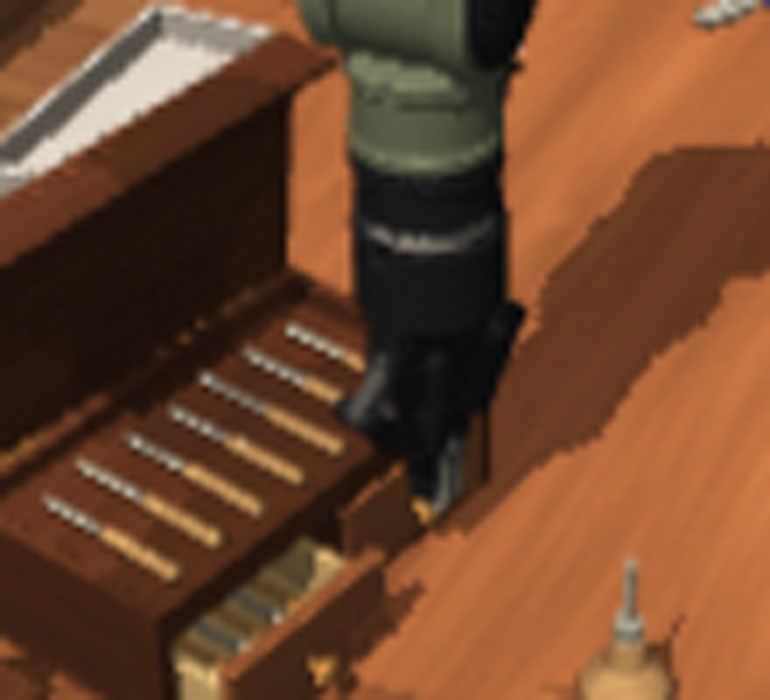

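{"name": "play_rows", "arguments": {"increments": [[-1,[1.5,0,0],0],[-1,[4,0,0],0],[-1,[6.5,0,0],0],[-1,[6.5,4,0],0],[-1,[6.5,8,0],0]]}}

```text
time_s: 6.55
ee_pos: [0.4792, 0.1576, 0.0223]
tcp_rot: [[-0.974, 0.226, -0.011], [0.226, 0.974, 0.003], [0.011, 0.001, -1.0]]
force: [1.5, -1.7, 0.3]
grip_width: -0.002
```

```bash
python3 - <<'E'
from h import *
plan((-.135,.0605,.022))
E
```

```text
t 6.55 p [0.4792 0.1576 0.0223] F [ 1.5 -1.7  0.3] g -0.002305628641706012 j [  9.6  27.1 -31.1  32.4   0.3  22.7]
[[-0.974  0.226 -0.011]
 [ 0.226  0.974  0.003]
 [ 0.011  0.001 -1.   ]]
chest frame tcp [-0.1502  0.0199  0.0223] turn needed 0.01
(-0.135, 0.0605, 0.022) -> tool cm [-1.52  4.06  0.02]
```

{"name": "play_rows", "arguments": {"increments": [[-1,[0,2,0],0],[-1,[0,4,0],0],[-1,[-0.8,4,0],0],[-1,[-1.7,4,0],0],[-1,[-2.5,4,0],0]]}}

```text
time_s: 7.05
ee_pos: [0.5137, 0.1901, 0.0221]
tcp_rot: [[-0.974, 0.227, -0.01], [0.227, 0.974, 0.003], [0.01, 0.0, -1.0]]
force: [-0.2, -0.6, -0.8]
grip_width: -0.001
```

{"name": "play_rows", "arguments": {"increments": [[-1,[-0.4,0,0],0],[-1,[-0.8,0,0],0],[-1,[-1.2,0,0],0],[-1,[-1.6,0,0],0],[-1,[-2.0,0,0],0]]}}

```text
time_s: 7.55
ee_pos: [0.533, 0.1851, 0.0218]
tcp_rot: [[-0.974, 0.227, -0.011], [0.227, 0.974, 0.002], [0.011, -0.0, -1.0]]
force: [-0.9, -0.6, 0.6]
grip_width: 0.0
```

```bash
python3 - <<'E'
from h import *
plan()
snap('side','side7');crop('side7',150,250,200,310,7,'side7c')
E
python3 chk.py side:side7 | head -4
```

```text
t 7.55 p [0.533  0.1851 0.0218] F [-0.9 -0.6  0.6] g 5.832329705574989e-05 j [ 11.5  32.  -21.8  36.7   0.3  24.6]
[[-0.974  0.227 -0.011]
 [ 0.227  0.974  0.002]
 [ 0.011 -0.    -1.   ]]
chest frame tcp [-0.104   0.0588  0.0218] turn needed -0.05
side side7
 drawer L front x pct [-0.1144 -0.114  -0.1122 -0.0915] 112
 drawer R front x pct [-0.075  -0.0738 -0.0734 -0.0718] 85
  lid z 0.1 255 [0.063 0.066 0.067 0.068 0.071] [0.115 0.129]
```

View pics/side7c.png

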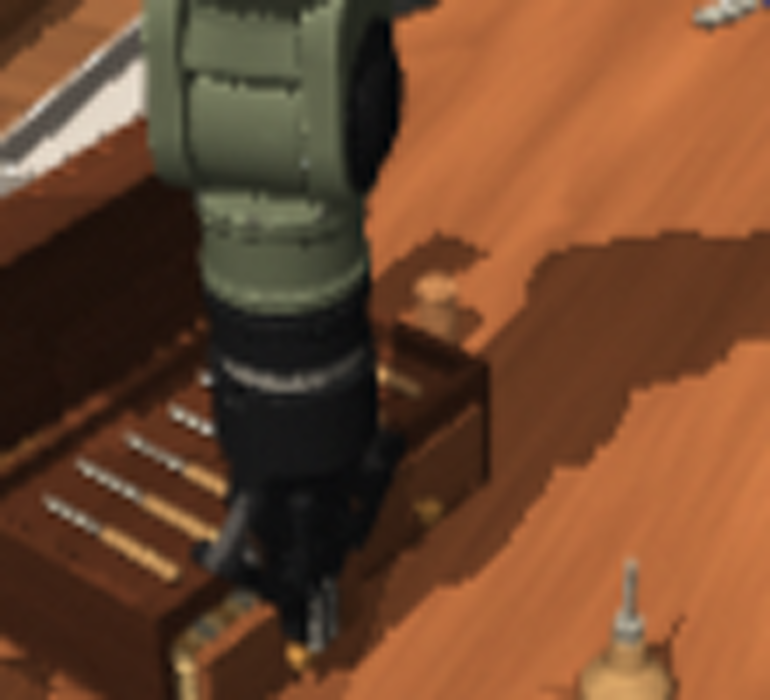

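{"name": "play_rows", "arguments": {"increments": [[-1,[-0.4,0,0],0],[-1,[-0.8,0,0],0],[-1,[-1.1,0,0],0],[-1,[-1.4,0,0],0],[-1,[-1.6,0,0],0]]}}

```text
time_s: 8.1
ee_pos: [0.5498, 0.1815, 0.0217]
tcp_rot: [[-0.974, 0.227, -0.01], [0.227, 0.974, 0.003], [0.01, 0.0, -1.0]]
force: [-1.0, -0.0, 0.4]
grip_width: 0.003
```

{"name": "play_rows", "arguments": {"increments": [[-1,[-0.2,0,0],0],[-1,[-0.4,0,0],0],[-1,[-0.6,0,0],0],[-1,[-0.7,0,0],0]]}}

```text
time_s: 8.5
ee_pos: [0.5507, 0.1809, 0.0205]
tcp_rot: [[-0.974, 0.226, -0.02], [0.226, 0.974, 0.005], [0.021, -0.0, -1.0]]
force: [-14.0, 3.3, 4.2]
grip_width: -0.001
```

```bash
python3 - <<'E'
from h import *
plan()
E
```

```text
t 8.5 p [0.5507 0.1809 0.0205] F [-14.    3.3   4.2] g -0.0009408089994335398 j [ 10.6  33.7 -18.8  38.6   0.5  23.7]
[[-0.974  0.226 -0.02 ]
 [ 0.226  0.974  0.005]
 [ 0.021 -0.    -1.   ]]
chest frame tcp [-0.0858  0.0587  0.0205] turn needed 0.02
```

{"name": "play_rows", "arguments": {"increments": [[-1,[1.5,0,0],0],[-1,[4,0,0],0],[-1,[6.5,0,-2],0],[-1,[7,-2,-7],0],[-1,[7,-6,-12],0]]}}

```text
time_s: 9.0
ee_pos: [0.4731, 0.1491, 0.129]
tcp_rot: [[-0.975, 0.222, -0.02], [0.222, 0.975, 0.005], [0.021, 0.0, -1.0]]
force: [0.6, -0.8, 0.6]
grip_width: -0.003
```

{"name": "play_rows", "arguments": {"increments": [[-1,[0,-4,-4],0],[-1,[0,-8,-8],0],[-1,[0,-12,-12],0],[-1,[0,-16,-15],0],[-1,[0,-20,-15],0]]}}

```text
time_s: 9.5
ee_pos: [0.435, -0.0415, 0.2812]
tcp_rot: [[-0.975, 0.22, -0.013], [0.22, 0.975, 0.003], [0.013, -0.0, -1.0]]
force: [1.3, -1.7, 0.2]
grip_width: 0.001
```

```bash
python3 - <<'E'
from h import *
plan((.13,-.05,.30))
for n in('side','top'):
    snap(n,n+'8')
crop('side8',150,250,180,290,7,'side8c')
crop('top8',130,240,140,280,5.5,'top8c')
E
python3 chk.py side:side8 top:top8
```

```text
t 9.5 p [ 0.435  -0.0415  0.2812] F [ 1.3 -1.7  0.2] g 0.0011278031643884867 j [-15.1   4.9 -19.   66.9  -0.   -2.4]
[[-0.975  0.22  -0.013]
 [ 0.22   0.975  0.003]
 [ 0.013 -0.    -1.   ]]
chest frame tcp [-0.1482 -0.1841  0.2812] turn needed 0.33
(0.13, -0.05, 0.3) -> tool cm [-27.87  13.25  -2.25]
side side8
 drawer L front x pct [-0.0748 -0.0745 -0.0737 -0.0718] 128
 drawer R front x pct [-0.0749 -0.0742 -0.0734 -0.0714] 110
  lid z 0.1 326 [0.064 0.066 0.067 0.068 0.071] [0.115 0.129]
  lid z 0.13 345 [0.061 0.063 0.065 0.066 0.069] [0.145 0.159]
  lid z 0.16 360 [0.059 0.061 0.062 0.063 0.065] [0.175 0.189]
  lid z 0.19 53 [0.056 0.059 0.06  0.061 0.069] [0.192 0.203]
  lid z 0.205 21 [0.03  0.032 0.058 0.062 0.067] [0.215 0.22 ]
  lid z 0.22 567 [0.028 0.034 0.045 0.055 0.066] [0.227 0.231]
top top8
 rim pct [[-0.069, -0.124, 0.074], [-0.039, 0.031, 0.078], [0.062, 0.125, 0.085]]
 drawer L front x pct [-0.0723 -0.0721 -0.0719 -0.0702] 80
 drawer R front x pct [-0.072  -0.0717 -0.0714 -0.0698] 64
  lid z 0.1 2 [0.068 0.068 0.068 0.069 0.069] [0.114 0.117]
  lid z 0.13 5 [0.065 0.067 0.067 0.067 0.067] [0.147 0.158]
  lid z 0.16 3 [0.062 0.064 0.066 0.066 0.067] [0.178 0.186]
  lid z 0.19 1 [0.066 0.066 0.066 0.066 0.066] [0.198 0.198]
  lid z 0.205 2 [0.031 0.039 0.048 0.057 0.065] [0.215 0.22 ]
  lid z 0.22 1255 [0.03  0.038 0.048 0.057 0.066] [0.228 0.233]
```

View pics/side8c.png

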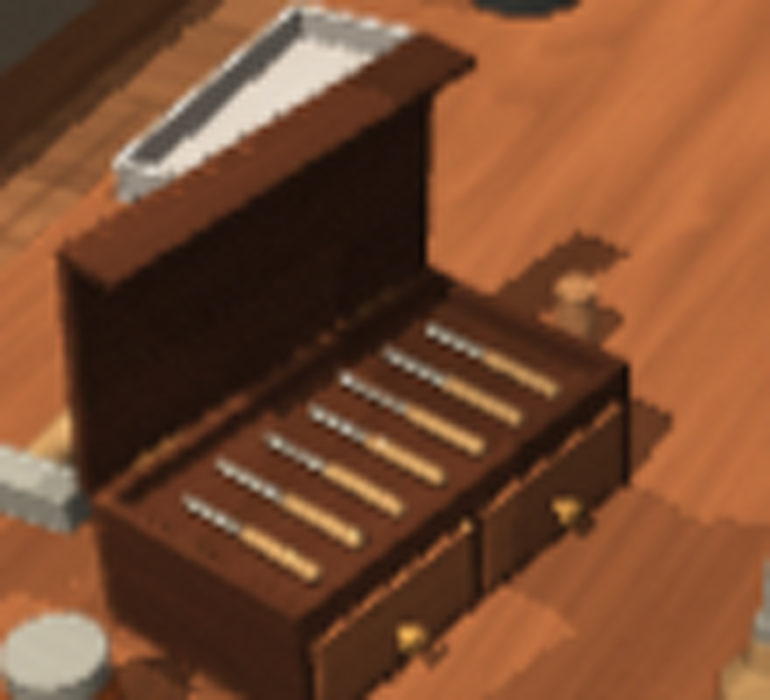

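View pics/top8c.png

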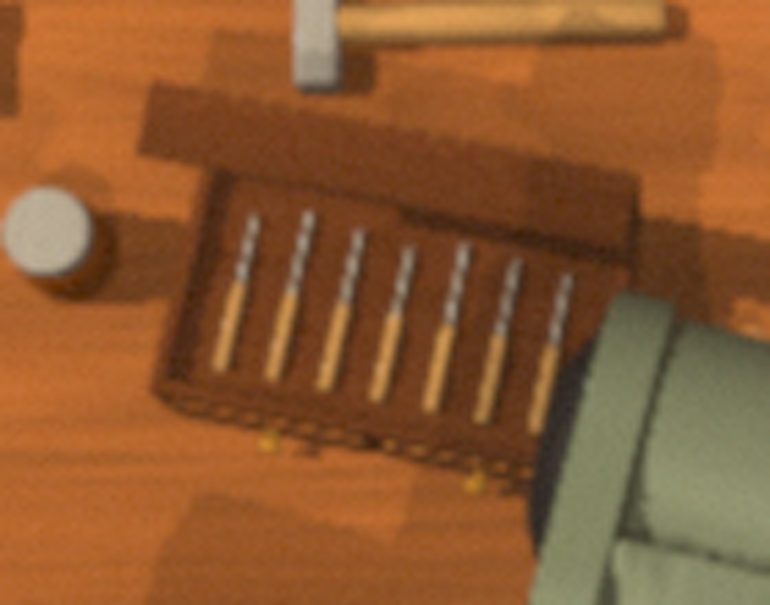

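{"name": "play_rows", "arguments": {"increments": [[-1,[-3.5,2.4,-1],0],[-1,[-7,4.8,-2],0],[-1,[-10.5,7.2,-2.5],0],[-1,[-14,9.6,-2.5],0],[-1,[-17.5,12,-2.5],0]]}}

```text
time_s: 10.1
ee_pos: [0.6343, 0.0329, 0.302]
tcp_rot: [[-0.973, 0.23, -0.014], [0.23, 0.973, 0.001], [0.014, -0.002, -1.0]]
force: [0.2, -0.9, 0.9]
grip_width: -0.004
```

```bash
python3 - <<'E'
from h import *
plan((.13,0,.30))
snap('side','side9')
E
```

```text
t 10.1 p [0.6343 0.0329 0.302 ] F [ 0.2 -0.9  0.9] g -0.0037085232184163107 j [-3.7 27.  13.8 77.6  0.   9.6]
[[-0.973  0.23  -0.014]
 [ 0.23   0.973  0.001]
 [ 0.014 -0.002 -1.   ]]
chest frame tcp [ 0.0291 -0.0666  0.302 ] turn needed -0.2
(0.13, 0, 0.3) -> tool cm [-10.07   6.69   0.04]
```

View pics/side9.png

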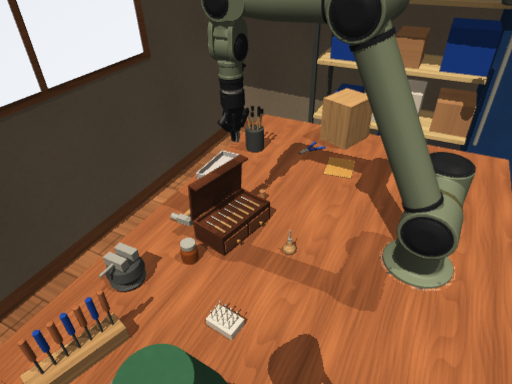

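{"name": "play_rows", "arguments": {"increments": [[-1,[-3.3,2.2,0],0],[-1,[-6.7,4.4,0],0],[-1,[-10,6.7,0],0],[-1,[-10,6.7,3],0],[-1,[-10,6.7,5],0]]}}

```text
time_s: 10.65
ee_pos: [0.7536, 0.0793, 0.2433]
tcp_rot: [[-0.974, 0.226, -0.013], [0.226, 0.974, 0.003], [0.014, 0.0, -1.0]]
force: [0.2, 0.1, -0.9]
grip_width: 0.0
```

```bash
python3 - <<'E'
from h import *
plan((.11,0,.20))
snap('side','side10');crop('side10',60,240,160,320,4,'side10c')
snap('top','top10')
i=viewer.camera_info('side');K=i['camera_matrix'];T=np.linalg.inv(i['extrinsics'])
p=np.array(status.read_state()['ee_pos'])
for dz in(-.019,.017):
    c=T[:3,:3]@(p+[0,0,dz])+T[:3,3]; print(dz,(K[0,0]*c[0]/-c[2]+K[0,2]-160)*4,(-K[1,1]*c[1]/-c[2]+K[1,2]-60)*4)
E
```

```text
t 10.65 p [0.7536 0.0793 0.2433] F [ 0.2  0.1 -0.9] g 0.0004259814623419164 j [ 0.4 43.8 34.7 81.6  0.2 13.4]
[[-0.974  0.226 -0.013]
 [ 0.226  0.974  0.003]
 [ 0.014  0.    -1.   ]]
chest frame tcp [0.1348 0.0056 0.2433] turn needed 0.0
(0.11, 0, 0.2) -> tool cm [ 2.42 -0.56  4.36]
-0.019 168.46157630761832 416.6597071479905
0.017 163.94279146654367 380.82806263321777
```

View pics/side10c.png

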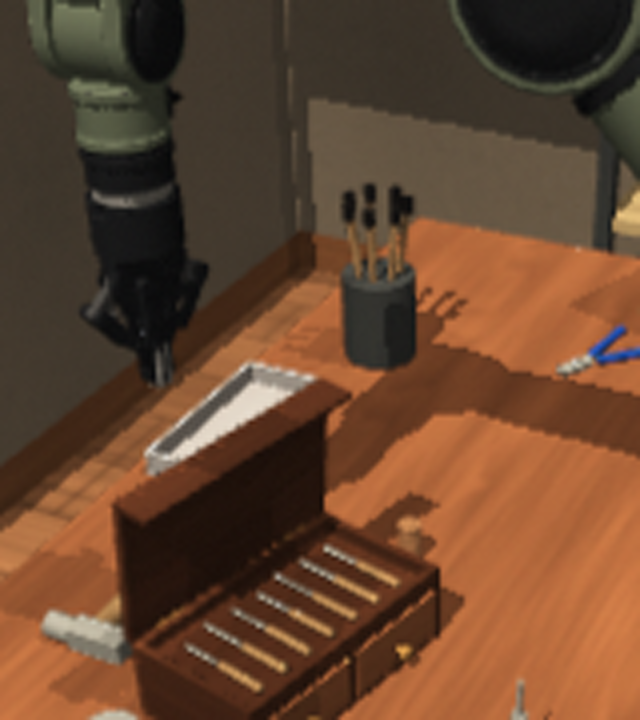

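View pics/top10.png

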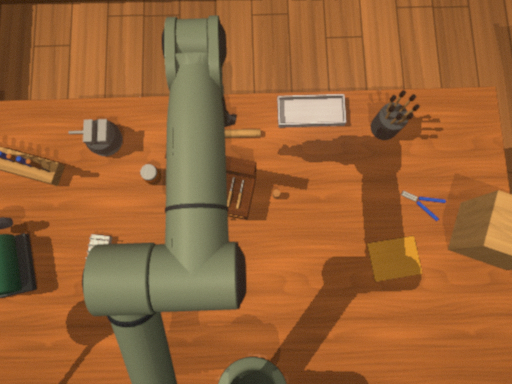

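```bash
cat >> h.py <<'E'
def lidpt(th,s=.12):
    t=np.deg2rad(th); return np.array([.07-s*np.cos(t)+.01*np.sin(t)+.0125,0.,.08+s*np.sin(t)+.01*np.cos(t)-.017])
def arc(ths,s=.12):
    st_=status.read_state(); p=np.array(st_['ee_pos']); Rt=np.array(st_['tcp_rot']); c=toc(p)
    print('t',round(st_['time_s'],2),'chest',np.round(c,4),'F',np.round(np.array(st_['force'])@R,1),'tilt',np.round(Rt[:,2],3))
    for th in ths:
        q=lidpt(th,s);q[1]=c[1]; print(th,np.round(q,3),'->',np.round((tow(q)-p)@Rt*100,2))
E
python3 - <<'E'
from h import *
arc((90,85,80))
E
```

```text
t 10.75 chest [0.1309 0.0042 0.2417] F [-0.1 -0.4 -0. ] tilt [-0.021  0.003 -1.   ]
90 [0.092 0.004 0.183] -> [3.72 0.01 5.95]
85 [0.082 0.004 0.183] -> [4.77 0.01 5.93]
80 [0.072 0.004 0.183] -> [5.82 0.01 6.  ]
```

{"name": "play_rows", "arguments": {"increments": [[-1,[0,0,2],0],[-1,[0,0,4],0],[-1,[0,0,5.9],0],[-1,[1.5,0,5.9],0],[-1,[3,0,5.9],0]]}}

```text
time_s: 11.25
ee_pos: [0.7182, 0.086, 0.1837]
tcp_rot: [[-0.974, 0.227, -0.022], [0.227, 0.974, 0.003], [0.022, -0.002, -1.0]]
force: [-0.3, 0.5, -0.3]
grip_width: 0.004
```

```bash
python3 - <<'E'
from h import *
arc((85,82.5,80,77.5,75))
snap('side','side11');crop('side11',60,240,160,320,4,'side11c')
E
```

```text
t 11.25 chest [0.0989 0.0042 0.1837] F [-0.4  0.5 -0.3] tilt [-0.022  0.003 -1.   ]
85 [0.082 0.004 0.183] -> [ 1.69 -0.    0.06]
82.5 [0.077 0.004 0.183] -> [ 2.21 -0.    0.09]
80 [0.072 0.004 0.183] -> [ 2.73 -0.    0.13]
77.5 [0.066 0.004 0.182] -> [ 3.25 -0.    0.2 ]
75 [0.061 0.004 0.181] -> [ 3.77 -0.    0.3 ]
```

View pics/side11c.png

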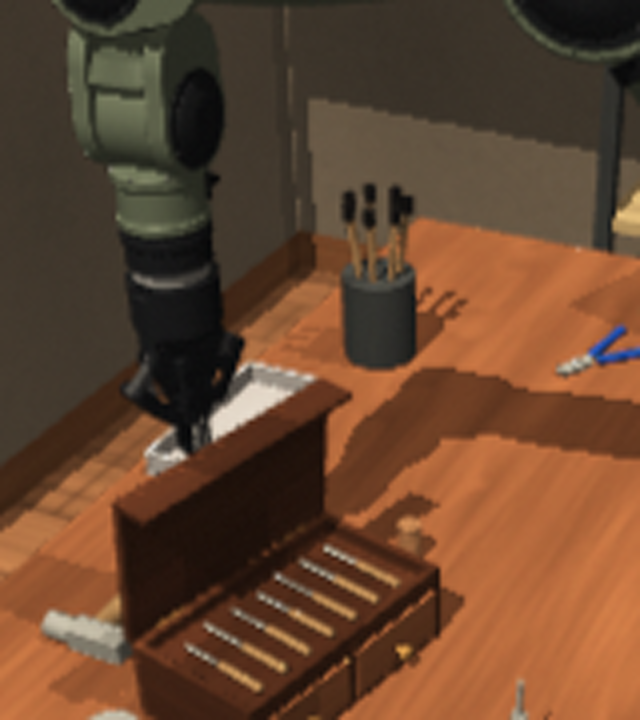

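{"name": "play_rows", "arguments": {"increments": [[-1,[0.8,0,0],0],[-1,[1.4,0,0.05],0],[-1,[2,0,0.1],0],[-1,[2.5,0,0.1],0],[-1,[3,0,0.2],0]]}}

```text
time_s: 11.8
ee_pos: [0.6882, 0.0936, 0.1845]
tcp_rot: [[-0.974, 0.226, -0.019], [0.226, 0.974, 0.004], [0.02, -0.001, -1.0]]
force: [2.7, 0.4, 2.5]
grip_width: 0.003
```

```bash
python3 - <<'E'
from h import *
arc((75,72.5,70,67.5,65))
E
```

```text
t 11.8 chest [0.0678 0.0048 0.1845] F [2.5 1.  2.5] tilt [-0.019  0.004 -1.   ]
75 [0.061 0.005 0.181] -> [0.67 0.   0.31]
72.5 [0.056 0.005 0.18 ] -> [1.18 0.   0.42]
70 [0.051 0.005 0.179] -> [1.69 0.   0.56]
67.5 [0.046 0.005 0.178] -> [2.19 0.   0.72]
65 [0.041 0.005 0.176] -> [2.68 0.   0.9 ]
```

Contact at about 2.5 N; following the arc.

{"name": "play_rows", "arguments": {"increments": [[-1,[0.6,0,0.3],0],[-1,[1.2,0,0.4],0],[-1,[1.7,0,0.55],0],[-1,[2.2,0,0.7],0],[-1,[2.7,0,0.9],0]]}}

```text
time_s: 12.3
ee_pos: [0.6612, 0.0999, 0.1759]
tcp_rot: [[-0.974, 0.226, -0.019], [0.226, 0.974, 0.003], [0.02, -0.001, -1.0]]
force: [1.9, -0.7, 2.0]
grip_width: 0.003
```

```bash
python3 - <<'E'
from h import *
arc((65,62.5,60,57.5,55,52.5,50))
snap('side','side12');crop('side12',60,240,160,320,4,'side12c')
E
```

```text
t 12.3 chest [0.0402 0.0048 0.1759] F [ 2.  -0.3  2. ] tilt [-0.019  0.003 -1.   ]
65 [0.041 0.005 0.176] -> [-0.06 -0.   -0.  ]
62.5 [0.036 0.005 0.174] -> [0.42 0.   0.2 ]
60 [0.031 0.005 0.172] -> [0.9  0.   0.42]
57.5 [0.026 0.005 0.17 ] -> [1.36 0.   0.66]
55 [0.022 0.005 0.167] -> [1.82 0.   0.93]
52.5 [0.017 0.005 0.164] -> [2.26 0.   1.21]
50 [0.013 0.005 0.161] -> [2.69 0.   1.51]
```

View pics/side12c.png

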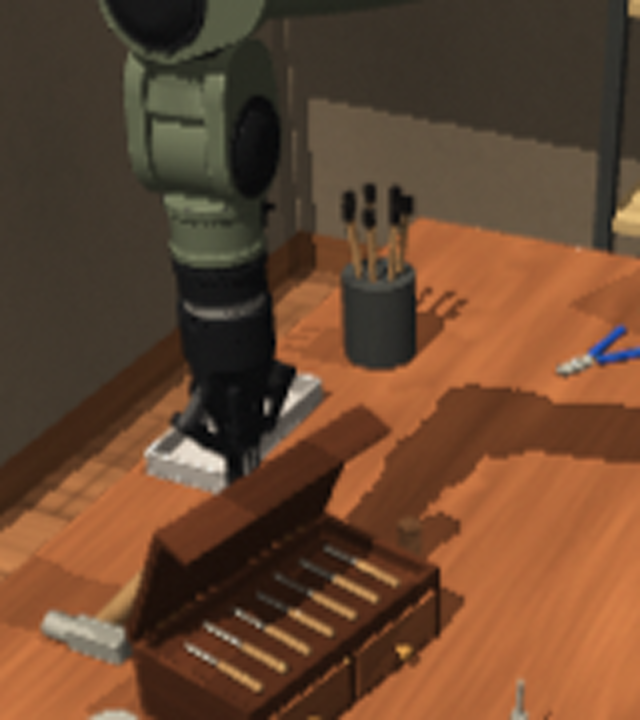

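The lid has tipped forward to about 65°, with the finger on its outer face (crop 240,470) and a force of 2–3 N. I'll keep following it.

{"name": "play_rows", "arguments": {"increments": [[-1,[0.5,0,0.2],0],[-1,[0.9,0,0.4],0],[-1,[1.4,0,0.7],0],[-1,[1.8,0,0.95],0],[-1,[2.25,0,1.2],0]]}}

```text
time_s: 12.85
ee_pos: [0.6376, 0.1053, 0.1636]
tcp_rot: [[-0.974, 0.226, -0.021], [0.226, 0.974, 0.004], [0.021, -0.001, -1.0]]
force: [2.0, 0.5, 1.0]
grip_width: 0.002
```

```bash
python3 - <<'E'
from h import *
arc((52.5,50,47.5,45,42.5,40,37.5))
E
```

```text
t 12.85 chest [0.016  0.0048 0.1636] F [1.8 1.  1. ] tilt [-0.021  0.004 -1.   ]
52.5 [0.017 0.005 0.164] -> [-0.14 -0.   -0.07]
50 [0.013 0.005 0.161] -> [0.29 0.   0.23]
47.5 [0.009 0.005 0.158] -> [0.71 0.   0.56]
45 [0.005 0.005 0.155] -> [1.11 0.   0.89]
42.5 [0.001 0.005 0.151] -> [1.49 0.   1.25]
40 [-0.003  0.005  0.148] -> [1.86 0.   1.62]
37.5 [-0.007  0.005  0.144] -> [2.22 0.   2.01]
```

{"name": "play_rows", "arguments": {"increments": [[-1,[0.4,0,0.35],0],[-1,[0.75,0,0.65],0],[-1,[1.1,0,0.95],0],[-1,[1.5,0,1.3],0],[-1,[1.85,0,1.65],0]]}}

```text
time_s: 13.35
ee_pos: [0.6189, 0.1096, 0.1472]
tcp_rot: [[-0.974, 0.226, -0.021], [0.226, 0.974, 0.004], [0.021, -0.001, -1.0]]
force: [0.5, 0.5, 2.2]
grip_width: -0.002
```

```bash
python3 - <<'E'
from h import *
arc((40,37.5,35,32.5,30,27.5,25))
E
```

```text
t 13.35 chest [-0.0033  0.0047  0.1472] F [0.3 0.6 2.2] tilt [-0.021  0.004 -1.   ]
40 [-0.003  0.005  0.148] -> [-0.03 -0.   -0.06]
37.5 [-0.007  0.005  0.144] -> [0.33 0.   0.33]
35 [-0.01   0.005  0.14 ] -> [0.66 0.   0.73]
32.5 [-0.013  0.005  0.136] -> [0.98 0.   1.15]
30 [-0.016  0.005  0.132] -> [1.28 0.   1.58]
27.5 [-0.019  0.005  0.127] -> [1.56 0.   2.03]
25 [-0.022  0.005  0.123] -> [1.82 0.   2.48]
```

{"name": "play_rows", "arguments": {"increments": [[-1,[0.3,0,0.4],0],[-1,[0.65,0,0.8],0],[-1,[1,0,1.2],0],[-1,[1.3,0,1.6],0],[-1,[1.6,0,2.05],0]]}}

```text
time_s: 13.85
ee_pos: [0.6029, 0.1133, 0.1267]
tcp_rot: [[-0.974, 0.226, -0.021], [0.226, 0.974, 0.003], [0.021, -0.001, -1.0]]
force: [1.6, 0.2, 1.0]
grip_width: -0.001
```

```bash
python3 - <<'E'
from h import *
arc((25,22.5,20,17.5,15,12.5,10))
snap('side','side13');crop('side13',60,240,160,320,4,'side13c')
E
```

```text
t 13.85 chest [-0.0196  0.0047  0.1267] F [1.5 0.5 1. ] tilt [-0.021  0.003 -1.   ]
25 [-0.022  0.005  0.123] -> [0.23 0.   0.4 ]
22.5 [-0.025  0.005  0.118] -> [0.47 0.   0.86]
20 [-0.027  0.005  0.113] -> [0.69 0.   1.34]
17.5 [-0.029  0.005  0.109] -> [0.89 0.   1.83]
15 [-0.031  0.005  0.104] -> [1.07 0.   2.32]
12.5 [-0.032  0.005  0.099] -> [1.23 0.   2.82]
10 [-0.034  0.005  0.094] -> [1.36 0.   3.33]
```

View pics/side13c.png

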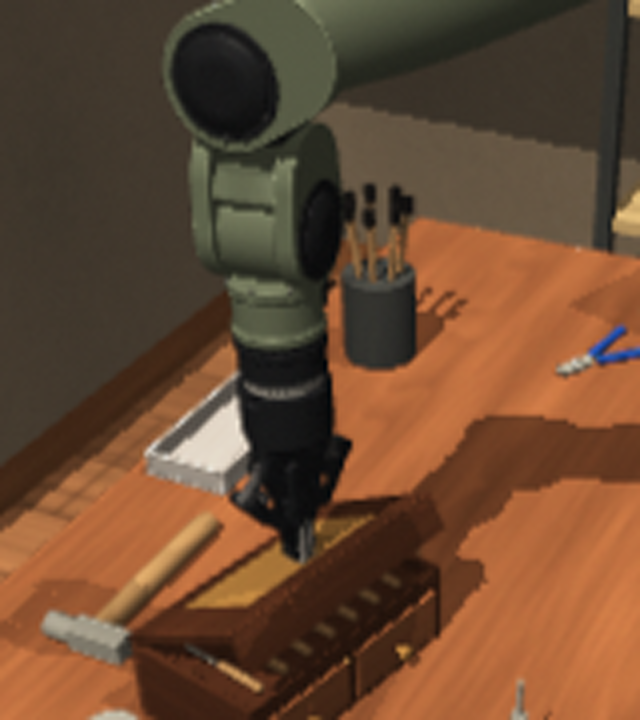

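Lid at about 27°. I'll slow down for the rest.

{"name": "play_rows", "arguments": {"increments": [[-1,[0.2,0,0.35],0],[-1,[0.4,0,0.7],0],[-1,[0.55,0,1.05],0],[-1,[0.7,0,1.4],0],[-1,[0.85,0,1.7],0]]}}

```text
time_s: 14.4
ee_pos: [0.5931, 0.1154, 0.1088]
tcp_rot: [[-0.974, 0.226, -0.022], [0.226, 0.974, 0.003], [0.023, -0.002, -1.0]]
force: [1.7, 0.2, -0.5]
grip_width: 0.0
```

{"name": "play_rows", "arguments": {"increments": [[-1,[0.1,0,0.3],0],[-1,[0.2,0,0.6],0],[-1,[0.3,0,0.85],0],[-1,[0.4,0,1.1],0],[-1,[0.45,0,1.3],0]]}}

```text
time_s: 14.9
ee_pos: [0.5884, 0.1164, 0.0956]
tcp_rot: [[-0.974, 0.226, -0.022], [0.226, 0.974, 0.003], [0.023, -0.002, -1.0]]
force: [1.1, -0.6, 0.9]
grip_width: 0.002
```

```bash
python3 - <<'E'
from h import *
arc((10,7.5,5,2.5,0))
E
```

```text
t 14.9 chest [-0.0345  0.0045  0.0956] F [ 1.2 -0.3  0.9] tilt [-0.022  0.003 -1.   ]
10 [-0.034  0.004  0.094] -> [-0.06  0.    0.2 ]
7.5 [-0.035  0.004  0.089] -> [0.05 0.   0.71]
5 [-0.036  0.004  0.083] -> [0.14 0.   1.23]
2.5 [-0.037  0.004  0.078] -> [0.21 0.   1.75]
0 [-0.037  0.004  0.073] -> [0.25 0.   2.27]
```

{"name": "play_rows", "arguments": {"increments": [[-1,[0,0,0.25],0],[-1,[0,0,0.5],0],[-1,[0.05,0,0.75],0],[-1,[0.1,0,1],0],[-1,[0.1,0,1.2],0]]}}

```text
time_s: 15.4
ee_pos: [0.5867, 0.1167, 0.0833]
tcp_rot: [[-0.974, 0.226, -0.023], [0.225, 0.974, 0.003], [0.023, -0.002, -1.0]]
force: [-0.7, 0.3, 2.9]
grip_width: -0.004
```

{"name": "play_rows", "arguments": {"increments": [[-1,[0,0,0.12],0],[-1,[0,0,0.24],0],[-1,[0,0,0.36],0],[-1,[0,0,0.48],0],[-1,[0,0,0.6],0]]}}

```text
time_s: 15.9
ee_pos: [0.5866, 0.1168, 0.0772]
tcp_rot: [[-0.974, 0.225, -0.023], [0.225, 0.974, 0.003], [0.023, -0.002, -1.0]]
force: [-1.7, 0.0, 2.1]
grip_width: 0.001
```

```bash
python3 - <<'E'
from h import *
arc((2.5,0))
snap('side','side14');crop('side14',140,250,180,290,7,'side14c')
E
```

```text
t 15.9 chest [-0.0364  0.0044  0.0772] F [-1.6 -0.3  2.1] tilt [-0.023  0.003 -1.   ]
2.5 [-0.037  0.004  0.078] -> [ 0.06 -0.   -0.1 ]
0 [-0.037  0.004  0.073] -> [0.1  0.   0.43]
```

View pics/side14c.png

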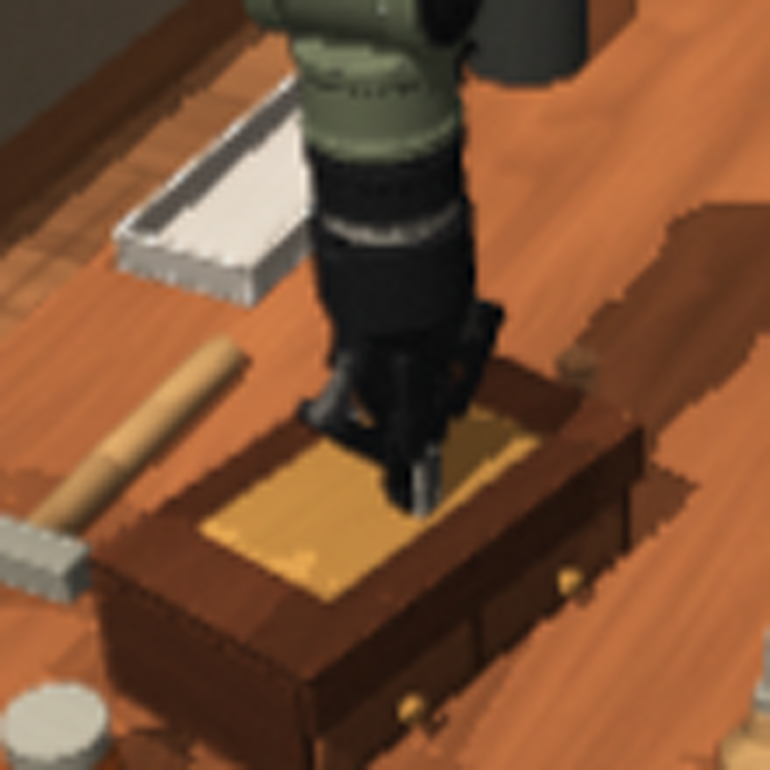

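Nearly shut, about 2° left. Next are slow presses until the force rises.

{"name": "play_rows", "arguments": {"increments": [[-1,[0,0,0.1],0],[-1,[0,0,0.2],0],[-1,[0,0,0.3],0],[-1,[0,0,0.4],0],[-1,[0,0,0.4],0]]}}

```text
time_s: 16.45
ee_pos: [0.5866, 0.1168, 0.0753]
tcp_rot: [[-0.974, 0.225, -0.022], [0.225, 0.974, 0.003], [0.022, -0.002, -1.0]]
force: [-6.5, -0.1, 15.4]
grip_width: 0.001
```

{"name": "play_rows", "arguments": {"increments": [[-1,[0,0,0.1],0],[-1,[0,0,0.2],0],[-1,[0,0,0.3],0],[-1,[0,0,0.3],0]]}}

```text
time_s: 16.85
ee_pos: [0.5867, 0.1168, 0.0752]
tcp_rot: [[-0.974, 0.225, -0.02], [0.225, 0.974, 0.003], [0.021, -0.002, -1.0]]
force: [-7.9, 0.6, 21.6]
grip_width: 0.0
```

{"name": "play_rows", "arguments": {"increments": [[-1,[0,0,-1],0],[-1,[0,0,-3],0],[-1,[0,0,-7],0],[-1,[0,0,-11],0],[-1,[0,0,-15],0]]}}

```text
time_s: 17.35
ee_pos: [0.5899, 0.1162, 0.2267]
tcp_rot: [[-0.974, 0.225, -0.02], [0.225, 0.974, 0.003], [0.02, -0.002, -1.0]]
force: [0.8, 0.6, -0.5]
grip_width: -0.001
```

{"name": "play_rows", "arguments": {"increments": [[-1,[4,-2,0],0],[-1,[8,-6,0],0],[-1,[12,-10,0],0],[-1,[14,-14,0],0],[-1,[16,-18,0],0]]}}

```text
time_s: 17.85
ee_pos: [0.3933, -0.0222, 0.2304]
tcp_rot: [[-0.975, 0.224, -0.019], [0.224, 0.975, 0.002], [0.019, -0.002, -1.0]]
force: [0.6, -0.8, 0.5]
grip_width: -0.004
```

{"name": "play_rows", "arguments": {"increments": [[-1,[0,-4,0],0],[-1,[0,-8,0],0],[-1,[0,-12,0],0],[-1,[0,-15,0],0],[-1,[0,-15,0],0]]}}

```text
time_s: 18.35
ee_pos: [0.3597, -0.1718, 0.2311]
tcp_rot: [[-0.973, 0.229, -0.018], [0.229, 0.973, 0.0], [0.018, -0.004, -1.0]]
force: [0.5, 1.1, 0.1]
grip_width: -0.004
```

```bash
python3 - <<'E'
from h import *
plan()
for n in('side','top'): snap(n,n+'20')
crop('side20',140,250,180,290,7,'side20c')
for n in('side','top'):
    P=cloud(n,n+'20'); m=(P[:,2]>.07)&(P[:,2]<.3)&(abs(P[:,1])<.12)&(P[:,0]>-.1)&(P[:,0]<.08)
    for a in np.arange(-.08,.08,.02):
        k=m&(P[:,0]>a)&(P[:,0]<a+.02)
        if k.any(): print(n,round(a,2),k.sum(),np.round(np.percentile(P[k][:,2],[10,50,90]),4))
E
python3 chk.py side:side20 top:top20|grep -v lid
python3 - <<'E'
from h import *
d0=cv2.imread('pics/top0.png');d1=cv2.imread('pics/top20.png')
D=cv2.absdiff(d0,d1).max(2); cv2.imwrite('pics/diff.png',np.hstack([d1,cv2.cvtColor(np.clip(D*3,0,255).astype(np.uint8),cv2.COLOR_GRAY2BGR)])[:, :, :][::1]); im=cv2.imread('pics/diff.png');cv2.imwrite('pics/diff.png',cv2.resize(im,(800,300)))
E
```

```text
t 18.35 p [ 0.3597 -0.1718  0.2311] F [0.5 1.1 0.1] g -0.00429700949122229 j [-35.7   2.6 -29.   59.3  -0.6 -22.4]
[[-0.973  0.229 -0.018]
 [ 0.229  0.973  0.   ]
 [ 0.018 -0.004 -1.   ]]
chest frame tcp [-0.1921 -0.3281  0.2311] turn needed -0.17
side -0.08 371 [0.0749 0.0882 0.0906]
side -0.06 263 [0.0871 0.0891 0.0915]
side -0.04 248 [0.0874 0.0896 0.0915]
side -0.02 246 [0.0873 0.0896 0.0916]
side 0.0 233 [0.0877 0.0897 0.0916]
side 0.02 230 [0.0877 0.0898 0.092 ]
side 0.04 218 [0.0872 0.0893 0.091 ]
side 0.06 111 [0.0871 0.0889 0.0909]
top -0.08 551 [0.0848 0.0893 0.0929]
top -0.06 522 [0.0864 0.0899 0.0933]
top -0.04 515 [0.0866 0.0901 0.0936]
top -0.02 497 [0.087  0.0899 0.0933]
top 0.0 512 [0.087  0.0904 0.0935]
top 0.02 497 [0.0869 0.0903 0.0935]
top 0.04 494 [0.0863 0.0897 0.0932]
top 0.06 302 [0.0851 0.0896 0.0929]
side side20
 drawer L front x pct [-0.0811 -0.081  -0.0807 -0.0789] 73
 drawer R front x pct [-0.0822 -0.0816 -0.081  -0.0786] 63
top top20
 rim pct [[-0.079, -0.125, 0.075], [-0.007, -0.002, 0.085], [0.076, 0.122, 0.086]]
 drawer L front x pct [-0.0794 -0.0794 -0.0792 -0.0789] 11
 drawer R front x pct [-0.0792 -0.0792 -0.0791 -0.0788] 11
```

View pics/side20c.png

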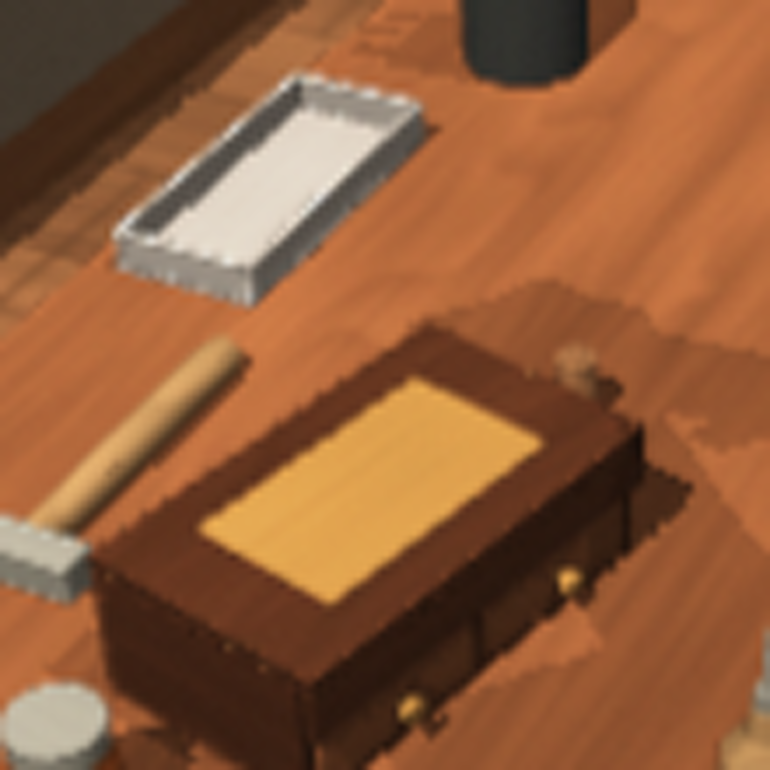

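View pics/diff.png

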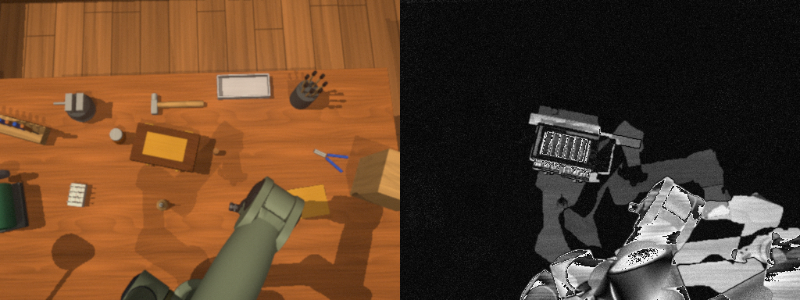

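```bash
python3 - <<'E'
from h import *
P=cloud('side','side20')
for s in(1,-1):
    q=P[(abs(P[:,1]-s*.0605)<.045)&(P[:,2]>.036)&(P[:,2]<.05)&(P[:,0]<-.04)&(P[:,0]>-.16)];print(np.round(np.percentile(q[:,0],[10,50,90]),4))
print(ticket.finish_job())
E
```

```text
[-0.0749 -0.0731 -0.0716]
[-0.0761 -0.0727 -0.0709]
the job is handed in; nothing more can be done
None
```

The chest is closed and the job was handed in at about 18.5 s. I pushed the right drawer home first, then the left. After that I tipped the lid over from behind and pressed it down slowly onto its stop. The hand finished clear of everything.

**Drawers:** Each one ran up against its stop, with the wrist force at about 8 N (right) and 15 N (left). Before I moved the lid, both cameras put the drawer fronts 70 to 73 mm in front of the chest's centre, where 70 mm is flush. After the lid was shut, the side camera read 73 mm for both, which I put down to its usual offset of about 2 mm.

**Lid:** It moved with 2–4 N along its arc and reached its stop at the end, where the last press rose to about 23 N. Afterwards its top was level at 89–90 mm across the whole depth, where 90 mm is shut, with the lip down over the drawers.

**Other tools:** Comparing the top pictures from before and after shows no change at the tools it could see. The arm hid part of the right of the bench in those pictures.

**Disagreement:** The fingertips were about 36 mm higher than the reported tool position and the stated 19 mm fingertip length imply. The camera showed this, and so did lowering the hand to where the tips should have met the bench without any contact. I corrected for it in all the pushes.

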